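Make up the weld-nut kit and the air-line kit

TASK

Make up the two job kits from the stock on the bench. Red tray: the short flat steel bar lying alone on the bench top in the long pocket and the rusty hex nut in the square pocket; blue tray: the grey pipe nipple in the long pocket and the brass hose tail standing upright in the square pocket; each must sit down on its pocket's floor, clear of the rims. Leave the grey zinc nut, the standing bolt and the white soapstone stick where they are.

Things in the scene. Friction and masses are not known exactly. Their poses are not given: they have to be found in the camera images.
- red_tray: Shallow red steel kit tray. Fixed. Origin: centre of underside. x across (74 mm), y along (188 mm), z up. Floor 3 mm thick; rim and one cross rib 7.5 mm high (4.5 above the floor), 4 mm thick. Dark-lined long pocket 66 (x) by 110 mm (y), centre at y = +35 mm; square pocket 66 x 66 mm, centre at y = -57 mm (both x = 0).
- blue_tray: Shallow blue steel kit tray. Fixed. Origin: centre of underside. x across (74 mm), y along (188 mm), z up. Floor 3 mm thick; rim and one cross rib 7.5 mm high (4.5 above the floor), 4 mm thick. Dark-lined long pocket 66 (x) by 110 mm (y), centre at y = +35 mm; square pocket 66 x 66 mm, centre at y = -57 mm (both x = 0).
- flat_bar_center (a point): Flat dark rusty steel bar off-cut lying flat and alone directly on the bench among the stock (not the one on the heap of scrap), 32 mm wide (its x), 85 mm long (its y), 10 mm thick (z), 0.2 kg, loose. Point: its centre, 5 mm above its underside. Grasp across the 32 mm width. Goes in the red tray's long pocket, lengthwise.
- rusty_nut_center (a point): Rusty brown hex nut lying flat, 30 mm across flats (between the flats facing its +y and -y, and every 60 degrees from there), 34 mm across corners (along its x), 14 mm high, loose. Point: its centre, 7 mm above its underside. Goes in the red tray's square pocket.
- pipe_nipple_center (a point): Grey galvanised threaded pipe nipple, a cylinder of 27 mm diameter and 80 mm length lying on its side, its y axis along its length, loose (can roll). Point: its centre, 13.5 mm above the surface it lies on. Grasp across the barrel. Goes in the blue tray's long pocket, lengthwise.
- hose_tail_center (a point): Turned brass hose tail standing on its flange, round: flange 42 mm diameter and 9 mm high at the bottom, body 34 mm diameter above it, 56 mm high in all, z axis up, loose. Point: its centre, 28 mm above its underside. Goes in the blue tray's square pocket, upright.
- zinc_nut_center (a point): Light grey zinc-plated hex nut among the stock, smaller than the rusty one: 24 mm across flats, 28 mm across corners, 11 mm high, loose. Point: its centre, 5.5 mm above the bench. Belongs to no kit: leave it where it is.
- bolt_center (a point): Rusty hex bolt standing on its head behind the stock, near the red tin, 74 mm tall, head 33 mm, shank 19 mm, loose. Point: 37 mm above the bench on its axis. Leave it standing where it is.
- soapstone_center (a point): White soapstone stick lying flat behind the stock, 12 x 90 x 8 mm, long along its y, loose. Point: its centre, 4 mm above the bench. Leave it where it is.
Mind the look-alikes: they are no part of the job. There is more than one size of the part that bears pipe_nipple_center; the job needs the largest.

How it is judged:
By the outcome, as a careful person would: the job done as asked, in the order asked, and still so for the second after the job is handed in, with the robot touching nothing.
It also fails if it takes over 99 s, if anything falls off the work surface, if the arm or the gripper's body presses on something with over 40 N, if the wrist force passes 120 N, or if a joint passes its speed limit or range.

ROBOT

A 6-joint arm with a two-finger parallel gripper is mounted at the origin on a cart in front of the work surface, level with it; the furniture and walls round the work are solid. World frame = base frame: x ahead of the robot, y to its left, z up, the work surface at z = 0. Lengths are in mm, angles in degrees, forces in N, time in s.
With the tool pointing down it reaches from about 425 to 950 mm from the base axis. Payload 3.5 kg.
Tool frame: the origin (TCP) lies midway between the tips of the shut fingers; the grasp point (between the pads) lies 19 mm behind it (bot.tcp_to_grasp is the distance from the TCP to the grasp point, in mm); z points along the fingers, x is the direction in which the jaws open and shut, and the axes are right-handed (so a half turn about z gives the same grasp; the last joint's range is limited). The gripper opens to 85 mm and grips with 20 to 120 N. Pads are 22 mm wide; open, the fingers measure 114 mm over their backs; the gripper's body (76 mm by 85 mm) begins 54 mm behind the grasp point. The pads swing forward as they close: fully open they stand 13 mm farther back than shut.
Start: joints at [-83.881, 16.404, 90.338, -0, 73.258, -8.594], TCP at [171.466, -652.844, 231.325] pointing down, gripper open.
Joint ranges: [-158.93, 158.93], [-51.34, 127.21], [12.03, 142.37], [-87.48, 267.48], [13.55, 161.25], [-162.69, 162.69]. Speed limits (degrees/s): [159.86, 159.86, 180, 180, 180, 180].

INTERFACE

Orientations are given as a 3x3 rotation matrix whose columns are the frame's x, y, z axes.
In Python, from rig import bot, read_camera, calibration, nets gives the robot as it stands.
- The arm moves only by the tool apply_moves, never from a script. Its argument "commands" is a list of rows, each a list of 7 numbers: the shift along the tool's x, y, z in cm, then the turn, a rotation vector about the tool's x, y, z in rad, then the gripper's target within -1 to 1 (fully open at 1, half-way at 0, shut at -1). A call has 1 to 5 rows; each row is the pose to reach, as a shift and turn from the pose commanded when the call began, along the tool's axes at that moment; what a row does not reach only later rows make up. A row lasts 1/10 s, in which the tool goes at most 50 mm and 8.59 degrees, less where a joint would pass 70% of its speed; a pose out of reach is approached as far as the arm can. A call with a gripper value outside its range is refused whole. The fingers move at their own pace and stop on an object; "force" is the grip in N (left out, the last holds). Time passes only in rows, so rows that repeat a pose let the fingers close. It gives the time, the measured TCP pose, the force and the opening at its end, in the units of the state.
- bot.state(): the state, without advancing time (a new reading comes with each control period).
- read_camera(name): name is "scene" or "top"; returns the picture (480x640x3 uint8, red, green, blue); there is no depth.
- calibration(name): a dict with "mtx" (3x3 intrinsics, pixels), "camera_from_world" (4x4, takes a point from world to camera coordinates). Camera axes: x right, y down, z forward; pixel columns grow to the right and rows downward; lengths in mm; the calibration is good to about 2 mm. A picture is of the moment at which its call begins. calibration takes no time and is no camera call.
- bot.job_done(): hands the job in, once; it reports no verdict.
Trained networks look in the newest picture that a camera, given by its name, has taken for a name from the list of things; names that differ only in an ending like _2 or _b are one class to them, and where a whole thing is asked for, a point or a joint stands for the part that bears it (a point fixed in the world has none). Each returns a list of dicts, best first, with "p" (0 to 1); they miss things now and then, are a little off and sometimes report something else, mostly with a low value. They report only what shows in the picture. A call takes as long as a camera call. They do not tell look-alikes from the thing itself.
- nets.spot_in(name, camera): "at" ([column, row] as shares, 0 to 1, of the picture: columns of its width, rows of its height, amid what is visible of it).
- nets.trace(name, camera): "region" (480x640 bool, what is visible of it) and "at" ([column, row] as shares, 0 to 1, of the picture: columns of its width, rows of its height, amid what is visible of it).
The state is a dict: "time_s": time; "joint_pos": joint angles; "qd": joint speeds; "joint_efforts": joint torques, N m; "ee_pos": TCP position; "orientation": TCP orientation; "contact_force": force on the tool from outside, world axes, zero at the start; "ft_torque": the same for the moment, N m; "finger_gap": opening from 0.0 (shut) to 1.0 (fully open).
Only numpy, scipy, OpenCV 4.12 (cv2) and the standard library are available. Lean on these libraries where they do the work, as an engineer would, in place of code of your own. Each camera call takes 0.05 s, during which the arm holds its last target.

## Working session

There is one attempt and no reset: what is moved stays moved. The work goes in short steps, Python scripts to look and compute and a tool call to move; the robot and the scene stay as the last step left them, time stands still between calls to the robot, and variables do not carry over. Pictures are saved under pics/ and viewed, and the job is handed in when it is done.

Besides the shell and the picture viewer there is one more tool, called after ">>>" in YAML: its name, and indented under it one key for each argument. apply_moves: Moves the arm, as the interface text tells. Its arguments: {"type":"object","properties":{"commands":{"type":"array"},"force":{"type":"number"}},"required":["commands"]}

```bash
ls -la; mkdir -p pics; python3 - <<'E'
from rig import bot, read_camera, calibration, nets
import cv2, numpy as np
np.set_printoptions(suppress=True,precision=3)
for n in ("scene","top"):
    im=read_camera(n); cv2.imwrite(f"pics/{n}0.png",cv2.cvtColor(im,cv2.COLOR_RGB2BGR))
    c=calibration(n); print(n,c)
print(bot.state())
E
```

```text
total 12
drwxr-xr-x  3 agent agent 4096 Dec  7 15:41 .
drwxr-xr-x 23 root  root  4096 Dec  7 15:41 ..
drwxr-xr-x  2 agent agent 4096 Dec  7 15:41 pics
scene {'mtx': array([[617.382,   0.   , 321.733],
       [  0.   , 617.382, 238.921],
       [  0.   ,   0.   ,   1.   ]]), 'camera_from_world': array([[   0.512,   -0.859,    0.007, -456.269],
       [  -0.356,   -0.22 ,   -0.908,  214.638],
       [   0.782,    0.463,   -0.418,  550.508],
       [   0.   ,    0.   ,    0.   ,    1.   ]])}
top {'mtx': array([[549.164,   0.   , 322.403],
       [  0.   , 549.164, 239.856],
       [  0.   ,   0.   ,   1.   ]]), 'camera_from_world': array([[  -0.025,   -0.999,    0.024, -185.656],
       [  -0.99 ,    0.021,   -0.137,  621.977],
       [   0.136,   -0.027,   -0.99 ,  821.477],
       [   0.   ,    0.   ,    0.   ,    1.   ]])}
{'time_s': 0.1, 'joint_pos': array([-83.88 ,  16.451,  90.415,   0.001,  73.259,  -8.596]), 'qd': array([-0.135, -0.081, -0.256,  0.076,  0.004,  0.055]), 'joint_efforts': array([  0.001, -40.73 , -29.37 ,  -0.   ,   0.003,  -0.   ]), 'ee_pos': array([ 171.42 , -652.253,  230.057]), 'orientation': array([[ 0.254, -0.967, -0.   ],
       [-0.967, -0.254,  0.002],
       [-0.002, -0.   , -1.   ]]), 'contact_force': array([-0.869, -0.03 ,  0.114]), 'ft_torque': array([ 0.006, -0.013, -0.001]), 'finger_gap': 0.9959750408966583}
```

View pics/scene0.png

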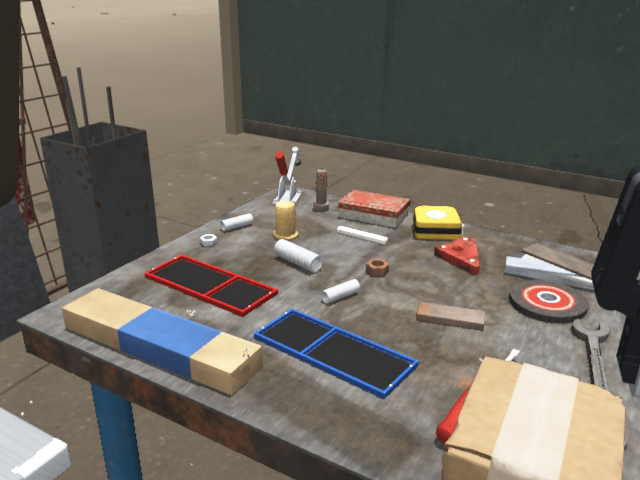

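View pics/top0.png

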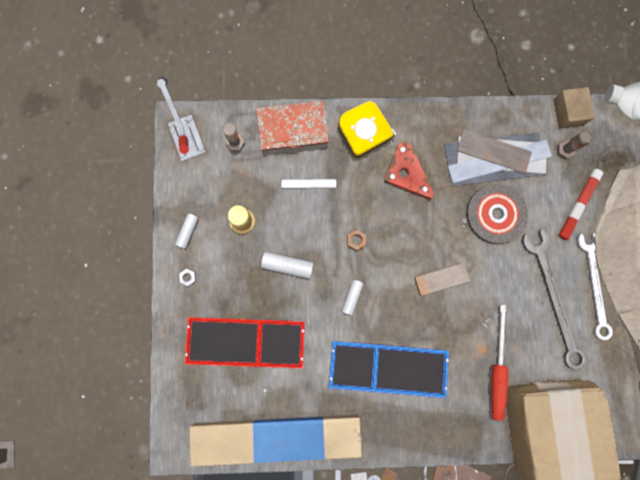

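Top view: the lone bar is at (442,279), and its look-alike on the scrap heap at (495,152). There are three nipples: large (287,265) and smaller (353,297) and (187,231). The rusty nut is at (357,240), zinc nut (187,277), hose tail (240,219), red tray (245,343) and blue tray (389,369). In the scene view they are at: bar (450,316), large nipple (298,256), rusty nut (376,268), tail (286,219).

```bash
cat > h.py <<'E'
import numpy as np, cv2
from rig import bot, read_camera, calibration, nets
np.set_printoptions(suppress=True,precision=1)
C={n:calibration(n) for n in("scene","top")}
def ray(cam,uv):
    c=C[cam];M=c["camera_from_world"];R,t=M[:3,:3],M[:3,3]
    d=R.T@np.linalg.solve(c["mtx"],[uv[0],uv[1],1.]); return -R.T@t,d
def onz(cam,uv,z):
    o,d=ray(cam,uv); return o+d*(z-o[2])/d[2]
def tri(a,b):
    o1,d1=ray("top",a);o2,d2=ray("scene",b)
    s=np.linalg.lstsq(np.c_[d1,-d2],o2-o1,rcond=None)[0]
    p,q=o1+s[0]*d1,o2+s[1]*d2
    return (p+q)/2,np.linalg.norm(p-q)
def proj(cam,P):
    c=C[cam];M=c["camera_from_world"];q=c["mtx"]@(M[:3,:3]@np.asarray(P,float)+M[:3,3]);return q[:2]/q[2]
def save(cam,name,box=None,k=1):
    im=cv2.cvtColor(read_camera(cam),cv2.COLOR_RGB2BGR)
    if box: im=im[box[1]:box[3],box[0]:box[2]]
    if k!=1: im=cv2.resize(im,None,fx=k,fy=k,interpolation=cv2.INTER_CUBIC)
    cv2.imwrite("pics/"+name,im)
E
python3 - <<'E'
from h import *
import pickle
save("top","mid_top.png",(160,190,480,410),2.5)
out={}
for n in ["red_tray","blue_tray","flat_bar_center","rusty_nut_center","pipe_nipple_center","hose_tail_center"]:
    for cam in("top","scene"):
        r=nets.trace(n,cam); out[n,cam]=[(x["p"],x["at"],np.packbits(x["region"])) for x in r[:5]]
        for x in r[:5]:
            print(n,cam,round(x["p"],2),np.array(x["at"])*[640,480],x["region"].sum())
pickle.dump(out,open("t.pkl","wb"))
print(bot.state()["time_s"])
E
```

```text
red_tray top 0.9 [247.6 341.6] 5546
red_tray scene 0.72 [212.8 284.6] 4082
blue_tray top 0.76 [386.9 368.3] 5632
blue_tray scene 0.88 [339.3 352.4] 6523
flat_bar_center top 0.82 [444.  277.9] 1090
flat_bar_center scene 0.88 [449.8 314.8] 1292
rusty_nut_center top 0.71 [357.  243.2] 200
rusty_nut_center scene 0.69 [374.8 267.3] 359
pipe_nipple_center top 0.75 [285.5 264.8] 769
pipe_nipple_center top 0.75 [353.4 298. ] 411
pipe_nipple_center scene 0.88 [296.6 257.2] 907
pipe_nipple_center scene 0.8 [343.7 285.5] 492
pipe_nipple_center scene 0.76 [238.  218.6] 304
hose_tail_center top 0.97 [239.6 219.2] 616
hose_tail_center scene 0.71 [286.8 218. ] 769
hose_tail_center scene 0.66 [297.6 254.4] 850
0.75
```

View pics/mid_top.png

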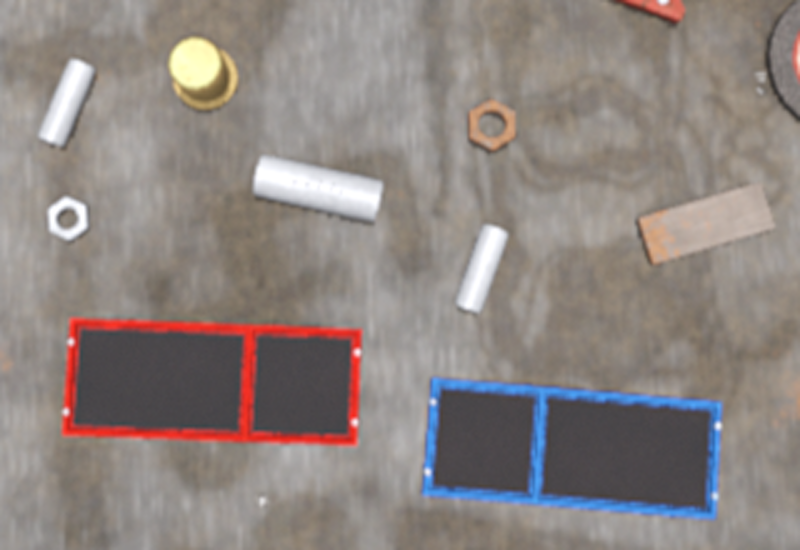

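The crop confirms the identities: the largest of the three nipples is at (287,265), the lone bar lies on the bench, and the rusty nut is brown. Next I refine masks and fit the known solids in both views, with height left free.

```bash
cat > fit.py <<'E'
from h import *
import pickle
from scipy.optimize import minimize
def refine(im,reg,it=4,pad=14):
    ys,xs=np.where(reg);x0,x1,y0,y1=max(xs.min()-pad,0),xs.max()+pad,max(ys.min()-pad,0),ys.max()+pad
    k=4
    cr=cv2.resize(im[y0:y1,x0:x1],None,fx=k,fy=k,interpolation=cv2.INTER_CUBIC)
    rg=cv2.resize(reg[y0:y1,x0:x1].astype(np.uint8),(cr.shape[1],cr.shape[0]),interpolation=cv2.INTER_NEAREST)
    m=np.full(rg.shape,cv2.GC_BGD,np.uint8)
    m[cv2.dilate(rg,np.ones((29,29)))>0]=cv2.GC_PR_BGD
    m[rg>0]=cv2.GC_PR_FGD; m[cv2.erode(rg,np.ones((17,17)))>0]=cv2.GC_FGD
    cv2.grabCut(cr,m,None,np.zeros((1,65)),np.zeros((1,65)),it,cv2.GC_INIT_WITH_MASK)
    g=((m==1)|(m==3)).astype(np.uint8)
    g=cv2.morphologyEx(g,cv2.MORPH_OPEN,np.ones((7,7)))
    cs,_=cv2.findContours(g,cv2.RETR_EXTERNAL,cv2.CHAIN_APPROX_NONE)
    c=max(cs,key=cv2.contourArea); g[:]=0; cv2.drawContours(g,[c],-1,1,-1)
    return g,(x0,y0,k),cr
def box(w,l,h): return np.array([[a*w/2,b*l/2,c*h/2] for a in(-1,1) for b in(-1,1) for c in(-1,1)])
def prism(R,h,n,ph=0): 
    t=np.arange(n)*2*np.pi/n+ph; return np.array([[R*np.cos(a),R*np.sin(a),s*h/2] for a in t for s in(-1,1)])
def cyl(R,l):
    t=np.arange(32)*2*np.pi/32; return np.array([[R*np.cos(a),s*l/2,R*np.sin(a)] for a in t for s in(-1,1)])
def tail(): 
    a=prism(21,9,32);a[:,2]+=-28+4.5; b=prism(17,47,32);b[:,2]+=-19+23.5
    return [a,b]
def place(P,q):
    c,s=np.cos(q[3]),np.sin(q[3]);return P@np.array([[c,-s,0],[s,c,0],[0,0,1]]).T+q[:3]
def hullmask(parts,q,cam,shape,inf):
    m=np.zeros(shape,np.uint8)
    for P in parts:
        uv=np.array([proj(cam,p) for p in place(P,q)])
        uv=((uv-[inf[0],inf[1]]+.5)*inf[2]-.5)
        h=cv2.convexHull(np.round(uv*16).astype(np.int32)); cv2.fillConvexPoly(m,h,1,cv2.LINE_8,4)
    return m
def cost(q,parts,ms):
    s=0
    for cam,(g,inf) in ms.items():
        m=hullmask(parts,q,cam,g.shape,inf); s+=1-(m&g).sum()/max((m|g).sum(),1)
    return s/len(ms)
def fit(parts,ms,q0,freez=True):
    best=None
    for dy in np.radians([-12,0,12]):
        q=np.array(q0,float);q[3]+=dy
        f=(lambda v:cost(v,parts,ms)) if freez else (lambda v:cost([v[0],v[1],q0[2],v[2]],parts,ms))
        x0=q if freez else q[[0,1,3]]
        S=np.vstack([x0]+[x0+e for e in np.diag([6,6,6,.15] if freez else [6,6,.15])])
        r=minimize(f,x0,method="Nelder-Mead",options=dict(initial_simplex=S,xatol=.02,fatol=1e-4,maxiter=400))
        if best is None or r.fun<best.fun: best=r
    return best.x,best.fun
E
cat > run1.py <<'E'
from fit import *
out=pickle.load(open("t.pkl","rb"))
ims={n:cv2.cvtColor(read_camera(n),cv2.COLOR_RGB2BGR) for n in("top","scene")}
hex_=prism(30/np.sqrt(3),14,6)
J={"flat_bar_center":([box(32,85,10)],5),"rusty_nut_center":([hex_],7),"pipe_nipple_center":([cyl(13.5,80)],13.5),"hose_tail_center":(tail(),28),"red_tray":([box(74,188,7.5)],3.75),"blue_tray":([box(74,188,7.5)],3.75)}
tiles=[];res={}
for n,(parts,h) in J.items():
    ms={}
    for cam in ims:
        p,at,pk=out[n,cam][0]; reg=np.unpackbits(pk)[:480*640].reshape(480,640)>0
        if n.endswith("tray"):
            hsv=cv2.cvtColor(ims[cam],cv2.COLOR_BGR2HSV);H,S=hsv[...,0],hsv[...,1]
            col=((S>150)&(hsv[...,2]>60)&(((H<8)|(H>172)) if n[0]=="r" else ((H>100)&(H<125)))).astype(np.uint8)
            d=cv2.dilate(reg.astype(np.uint8),np.ones((9,9)));col&=d
            ys,xs=np.where(col);x0,y0=xs.min()-8,ys.min()-8
            cr=cv2.resize(ims[cam][y0:ys.max()+8,x0:xs.max()+8],None,fx=4,fy=4)
            cc=cv2.resize(col[y0:ys.max()+8,x0:xs.max()+8]*255,None,fx=4,fy=4,interpolation=cv2.INTER_LINEAR)
            g=np.zeros(cc.shape,np.uint8);pts=np.argwhere(cc>127)[:,::-1].astype(np.int32)
            cv2.fillConvexPoly(g,cv2.convexHull(pts),1);inf=(x0,y0,4)
        else: g,inf,cr=refine(ims[cam],reg)
        ms[cam]=(g,inf)
        ms[cam+"cr"]=cr
    M={c:ms[c] for c in ims}
    cen=onz("top",np.array(out[n,"top"][0][1])*[640,480],h)
    g,inf=M["top"];ct=max(cv2.findContours(g,cv2.RETR_EXTERNAL,cv2.CHAIN_APPROX_NONE)[0],key=cv2.contourArea)
    r=cv2.boxPoints(cv2.minAreaRect(ct))/inf[2]+[inf[0],inf[1]]
    e=[onz("top",a,h)[:2] for a in r]; a,b=e[1]-e[0],e[2]-e[1]; L=a if np.hypot(*a)>np.hypot(*b) else b
    yaw=np.arctan2(L[1],L[0])-np.pi/2 if "nut" not in n and "tail" not in n else 0
    q,c=fit(parts,M,[cen[0],cen[1],h,yaw])
    q2,c2=fit(parts,M,[q[0],q[1],h,q[3]],False)
    qt,ct_=fit(parts,{"top":M["top"]},[q[0],q[1],h,q[3]],False)
    res[n]=(q,q2)
    print(n,"free z",q[:3],round(np.degrees(q[3]),1),round(c,3),"| fixed z",q2[:2],round(np.degrees(q2[2]),1),round(c2,3),"| top",qt[:2],round(np.degrees(qt[2]),1),round(ct_,3))
    for cam in ims:
        g,inf=M[cam];cr=ms[cam+"cr"].copy()
        for mm,colr in((g,(255,0,255)),(hullmask(parts,[q2[0],q2[1],h,q2[2]],cam,g.shape,inf),(0,255,0))):
            cv2.drawContours(cr,cv2.findContours(mm,cv2.RETR_EXTERNAL,cv2.CHAIN_APPROX_NONE)[0],-1,colr,1)
        s=min(195/cr.shape[0],260/cr.shape[1]);cr=cv2.resize(cr,None,fx=s,fy=s,interpolation=cv2.INTER_AREA)
        t=np.zeros((198,265,3),np.uint8);t[:cr.shape[0],:cr.shape[1]]=cr;tiles.append(t)
pickle.dump(res,open("res.pkl","wb"))
cv2.imwrite("pics/fit1.png",np.vstack([np.hstack(tiles[i:i+3]) for i in range(0,9,3)]))
cv2.imwrite("pics/fit2.png",np.hstack(tiles[9:12]))
E
python3 run1.py
```

```text
flat_bar_center free z [ 553.7 -394.4    5.7] -164.9 0.035 | fixed z [ 554.1 -394.3] -164.8 0.044 | top [ 553.8 -394.7] -165.0 0.033
rusty_nut_center free z [ 620.5 -256.5    9. ] -1.0 0.058 | fixed z [ 621.2 -256.3] 1.0 0.085 | top [ 620.9 -256.6] -1.6 0.043
pipe_nipple_center free z [ 582.2 -142.    15.9] -194.2 0.042 | fixed z [ 582.5 -142.1] -194.1 0.091 | top [ 582.3 -142.2] -194.0 0.031
hose_tail_center free z [657.9 -68.5  29.9] 14.8 0.063 | fixed z [658.3 -68.2] 16.4 0.07 | top [658.5 -68.5] 3.1 0.019
red_tray free z [460.2 -72.    5.5] -183.7 0.018 | fixed z [460.6 -71.8] -183.4 0.038 | top [460.2 -72.6] -183.6 0.012
blue_tray free z [ 412.6 -301.3    4.3] -186.3 0.022 | fixed z [ 412.8 -301.2] -186.3 0.024 | top [ 412.6 -302.1] -186.3 0.022
```

View pics/fit1.png

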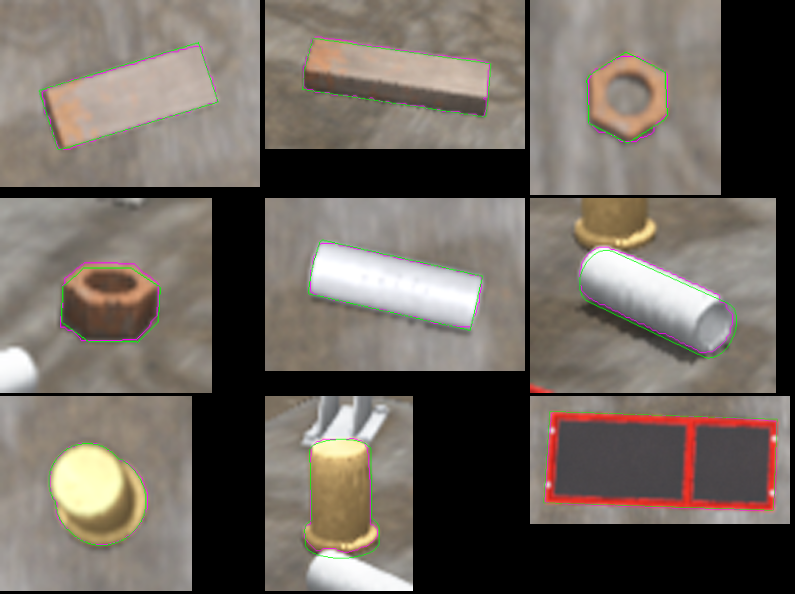

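View pics/fit2.png

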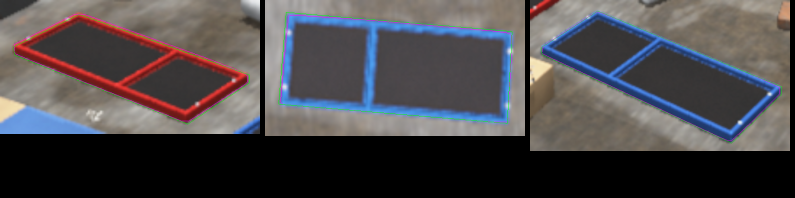

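Free-height fits came out within 1–2.5 mm of the stated heights (bar 5.7, nut 9.0, nipple 15.9, tail 29.9, trays 5.5/4.3), which matches the calibration tolerance, so everything is resting on the surface at z = 0. I'll write the planner next.

```bash
cat > plan.py <<'E'
from h import *
import json,os
from scipy.spatial.transform import Rotation as Ro
def down(phi):
    a=np.radians(phi);x=np.array([np.cos(a),np.sin(a),0]);z=np.array([0,0,-1.]);return np.c_[x,np.cross(z,x),z]
F="cmd.json"
def load():
    if os.path.exists(F):
        d=json.load(open(F));return np.array(d["p"]),np.array(d["R"])
    return np.array([171.466,-652.844,231.325]),down(-75.287)
def savep(p,R): json.dump(dict(p=list(p),R=np.array(R).tolist()),open(F,"w"))
def plan(wps,smax=42,amax=7.8):
    """wps: (xyz,phi,grip,[smax]) or ('hold',n,grip)"""
    p,R=load();rows=[]
    s=bot.state();print("cmd",p,"meas",s["ee_pos"],"d",s["ee_pos"]-p,"t",s["time_s"])
    for w in wps:
        if w[0]=="hold": rows+=[(p,R,w[2])]*w[1];continue
        q=np.array(w[0],float);Rq=down(w[1]);sm=w[3] if len(w)>3 else smax
        rv=Ro.from_matrix(R.T@Rq).as_rotvec();d=np.linalg.norm(q-p);a=np.degrees(np.linalg.norm(rv))
        n=max(int(np.ceil(d/sm)),int(np.ceil(a/amax)),1)
        if n>2: n+=1; v=np.r_[.5,np.ones(n-2),.5];v=np.cumsum(v)/v.sum()
        else: v=np.arange(1,n+1)/n
        rows+=[(p+(q-p)*u,R@Ro.from_rotvec(rv*u).as_matrix(),w[2]) for u in v];p,R=q,Rq
    p,R=load();P,Q=p,R
    for i in range(0,len(rows),5):
        P0,Q0=P,Q;o=[]
        for (a,b,g) in rows[i:i+5]:
            sh=np.round(Q0.T@(a-P0)/10,2)+0.;rv=np.round(Ro.from_matrix(Q0.T@b).as_rotvec(),3)+0.
            o.append([*[float(x) for x in sh],*[float(x) for x in rv],g])
            P=P0+Q0@sh*10;Q=Q0@Ro.from_rotvec(rv).as_matrix()
        print(json.dumps(o))
    savep(P,Q);print(len(rows),"rows; end",P)
E
python3 - <<'E'
from plan import *
plan([((554,-394.5,110),15,1),((554,-394.5,40),15,1)])
E
```

```text
cmd [ 171.5 -652.8  231.3] meas [ 171.5 -652.8  231.4] d [ 0. -0.  0.] t 0.85
[[-0.64, -1.82, 0.51, 0.0, 0.0, -0.066, 1], [-1.91, -5.45, 1.52, 0.0, 0.0, -0.197, 1], [-3.18, -9.08, 2.53, 0.0, 0.0, -0.328, 1], [-4.45, -12.71, 3.54, 0.0, 0.0, -0.46, 1], [-5.73, -16.34, 4.55, 0.0, 0.0, -0.591, 1]]
[[0.97, -3.72, 1.01, 0.0, 0.0, -0.131, 1], [1.93, -7.44, 2.02, 0.0, 0.0, -0.263, 1], [2.9, -11.16, 3.03, 0.0, 0.0, -0.394, 1], [3.86, -14.89, 4.04, 0.0, 0.0, -0.525, 1], [4.83, -18.61, 5.05, 0.0, 0.0, -0.657, 1]]
[[3.04, -2.36, 1.02, 0.0, 0.0, -0.131, 1], [6.08, -4.72, 2.03, 0.0, 0.0, -0.262, 1], [7.6, -5.9, 2.53, 0.0, 0.0, -0.328, 1], [7.6, -5.9, 6.03, 0.0, 0.0, -0.328, 1], [7.6, -5.9, 9.53, 0.0, 0.0, -0.328, 1]]
15 rows; end [ 554.  -394.5   40. ]
```

>>> apply_moves:
  commands:
    - [-0.64,-1.82,0.51,0,0,-0.066,1]
    - [-1.91,-5.45,1.52,0,0,-0.197,1]
    - [-3.18,-9.08,2.53,0,0,-0.328,1]
    - [-4.45,-12.71,3.54,0,0,-0.46,1]
    - [-5.73,-16.34,4.55,0,0,-0.591,1]
  force: 60

```text
time_s: 1.35
ee_pos: [316.0, -555.1, 185.6]
orientation: [[0.753, -0.658, 0.0], [-0.658, -0.753, -0.0], [0.0, 0.0, -1.0]]
contact_force: [-0.2, -0.3, 0.1]
finger_gap: 0.996
```

>>> apply_moves:
  commands:
    - [0.97,-3.72,1.01,0,0,-0.131,1]
    - [1.93,-7.44,2.02,0,0,-0.263,1]
    - [2.9,-11.16,3.03,0,0,-0.394,1]
    - [3.86,-14.89,4.04,0,0,-0.525,1]
    - [4.83,-18.61,5.05,0,0,-0.657,1]

```text
time_s: 1.85
ee_pos: [475.6, -447.4, 135.2]
orientation: [[0.998, -0.061, 0.0], [-0.061, -0.998, -0.0], [0.0, 0.0, -1.0]]
contact_force: [1.0, 0.2, 0.7]
finger_gap: 0.997
```

>>> apply_moves:
  commands:
    - [3.04,-2.36,1.02,0,0,-0.131,1]
    - [6.08,-4.72,2.03,0,0,-0.262,1]
    - [7.6,-5.9,2.53,0,0,-0.328,1]
    - [7.6,-5.9,6.03,0,0,-0.328,1]
    - [7.6,-5.9,9.53,0,0,-0.328,1]

```text
time_s: 2.35
ee_pos: [556.0, -394.6, 40.9]
orientation: [[0.965, 0.261, 0.003], [0.261, -0.965, -0.003], [0.002, 0.004, -1.0]]
contact_force: [0.0, -1.6, -1.2]
finger_gap: 1.001
```

```bash
python3 - <<'E'
from plan import *
save("scene","s1.png",(370,200,570,350),4)
plan([((554,-394.5,4.5),15,1,20),("hold",2,1)])
E
```

```text
cmd [ 554.  -394.5   40. ] meas [ 551.5 -391.2   32.3] d [-2.6  3.3 -7.8] t 2.4
[[0.0, 0.0, 1.78, 0.0, 0.0, 0.0, 1], [0.0, 0.0, 3.55, 0.0, 0.0, 0.0, 1], [0.0, 0.0, 3.55, 0.0, 0.0, 0.0, 1], [0.0, 0.0, 3.55, 0.0, 0.0, 0.0, 1]]
4 rows; end [ 554.  -394.5    4.5]
```

View pics/s1.png

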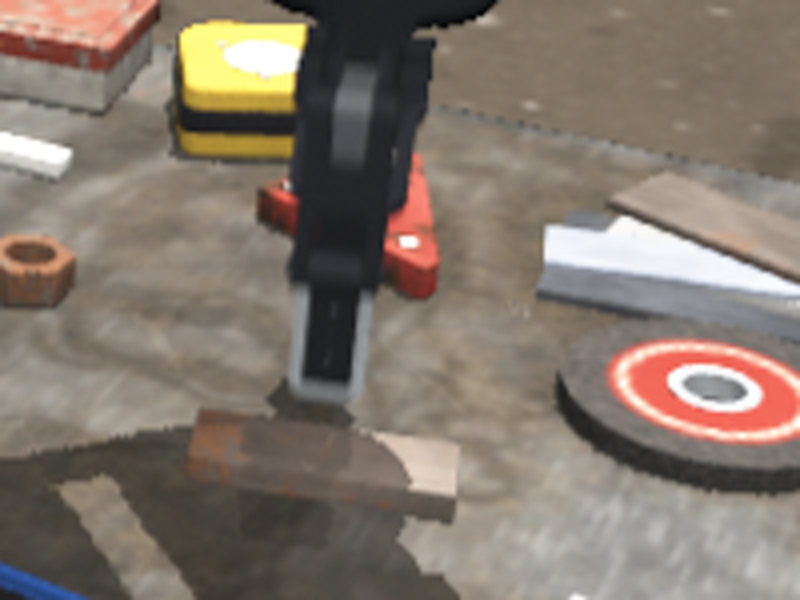

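The jaws straddle the bar, near crop pixel (330,440). The arm overshoots by about 8 mm after fast stops, so I descend slowly.

>>> apply_moves:
  commands:
    - [0,0,1.0,0,0,0,1]
    - [0,0,1.8,0,0,0,1]
    - [0,0,2.5,0,0,0,1]
    - [0,0,2.9,0,0,0,1]
    - [0,0,3.2,0,0,0,1]

```text
time_s: 2.9
ee_pos: [554.4, -395.0, 8.7]
orientation: [[0.966, 0.259, 0.001], [0.259, -0.966, -0.001], [0.001, 0.001, -1.0]]
contact_force: [-0.8, 0.3, 0.0]
finger_gap: 1.0
```

>>> apply_moves:
  commands:
    - [0,0,0.2,0,0,0,1]
    - [0,0,0.35,0,0,0,1]
    - [0,0,0.35,0,0,0,1]
    - [0,0,0.35,0,0,0,1]

```text
time_s: 3.3
ee_pos: [554.1, -394.6, 4.8]
orientation: [[0.966, 0.259, 0.0], [0.259, -0.966, -0.0], [0.0, 0.0, -1.0]]
contact_force: [-0.5, -0.5, -0.7]
finger_gap: 1.004
```

>>> apply_moves:
  commands:
    - [0,0,0,0,0,0,-1]
    - [0,0,0,0,0,0,-1]
    - [0,0,0,0,0,0,-1]
    - [0,0,0,0,0,0,-1]
    - [0,0,0,0,0,0,-1]
  force: 60

```text
time_s: 3.8
ee_pos: [554.3, -394.7, 5.0]
orientation: [[0.966, 0.259, 0.001], [0.259, -0.966, -0.001], [0.001, 0.001, -1.0]]
contact_force: [0.3, -0.4, 2.2]
finger_gap: 0.346
```

>>> apply_moves:
  commands:
    - [0,0,0,0,0,0,-1]
    - [0,0,0,0,0,0,-1]

```text
time_s: 4.0
ee_pos: [554.3, -394.7, 5.0]
orientation: [[0.966, 0.259, 0.001], [0.259, -0.966, -0.001], [0.0, 0.001, -1.0]]
contact_force: [-0.2, 0.3, 2.5]
finger_gap: 0.344
```

```bash
python3 - <<'E'
s=open("plan.py").read()
a=s.index("        if n>2:");b=s.index("        rows+=[(p+(q-p)*u")
s=s[:a]+"        n+=3; v=np.ones(n);v[:2]=[.3,.7];v[-3:]=[.7,.35,.15];v=np.cumsum(v)/v.sum()\n"+s[b:]
open("plan.py","w").write(s)
from plan import *
plan([((554,-394.5,50),15,-1,25)])
E
```

```text
cmd [ 554.  -394.5    4.5] meas [ 554.3 -394.7    5. ] d [ 0.3 -0.2  0.5] t 4.0
[[0.0, 0.0, -0.62, 0.0, 0.0, 0.0, -1], [0.0, 0.0, -2.07, 0.0, 0.0, 0.0, -1], [0.0, 0.0, -3.51, 0.0, 0.0, 0.0, -1], [0.0, 0.0, -4.24, 0.0, 0.0, 0.0, -1], [0.0, 0.0, -4.55, 0.0, 0.0, 0.0, -1]]
5 rows; end [ 554.  -394.5   50. ]
```

>>> apply_moves:
  commands:
    - [0,0,-0.62,0,0,0,-1]
    - [0,0,-2.07,0,0,0,-1]
    - [0,0,-3.51,0,0,0,-1]
    - [0,0,-4.24,0,0,0,-1]
    - [0,0,-4.55,0,0,0,-1]

```text
time_s: 4.5
ee_pos: [554.8, -395.3, 52.3]
orientation: [[0.966, 0.259, 0.002], [0.259, -0.966, -0.002], [0.002, 0.003, -1.0]]
contact_force: [0.2, -0.7, -3.0]
finger_gap: 0.341
```

```bash
python3 - <<'E'
from plan import *
save("scene","s2.png",(370,200,570,350),4)
print(bot.state()["finger_gap"])
plan([((554,-394.5,110),15,-1,35),((462.4,-37.3,90),-3.5,-1,35),((462.4,-37.3,25),-3.5,-1,25)])
E
```

```text
0.3467956025638707
cmd [ 554.  -394.5   50. ] meas [ 554.7 -395.1   52. ] d [ 0.7 -0.6  2. ] t 4.55
[[0.0, 0.0, -0.82, 0.0, 0.0, 0.0, -1], [0.0, 0.0, -2.73, 0.0, 0.0, 0.0, -1], [0.0, 0.0, -4.63, 0.0, 0.0, 0.0, -1], [0.0, 0.0, -5.59, 0.0, 0.0, 0.0, -1], [0.0, 0.0, -6.0, 0.0, 0.0, 0.0, -1]]
[[0.01, -0.99, 0.06, 0.0, 0.0, 0.009, -1], [0.03, -3.29, 0.18, 0.0, 0.0, 0.029, -1], [0.07, -6.58, 0.36, 0.0, 0.0, 0.058, -1], [0.1, -9.88, 0.54, 0.0, 0.0, 0.087, -1], [0.14, -13.17, 0.72, 0.0, 0.0, 0.116, -1]]
[[-0.34, -3.27, 0.18, 0.0, 0.0, 0.028, -1], [-0.69, -6.55, 0.35, 0.0, 0.0, 0.057, -1], [-1.03, -9.82, 0.53, 0.0, 0.0, 0.086, -1], [-1.38, -13.1, 0.71, 0.0, 0.0, 0.115, -1], [-1.72, -16.37, 0.89, 0.0, 0.0, 0.144, -1]]
[[-0.82, -3.19, 0.18, 0.0, 0.0, 0.028, -1], [-1.38, -5.42, 0.3, 0.0, 0.0, 0.049, -1], [-1.67, -6.54, 0.37, 0.0, 0.0, 0.059, -1], [-1.79, -7.02, 0.39, 0.0, 0.0, 0.063, -1], [-1.79, -7.02, 1.0, 0.0, 0.0, 0.063, -1]]
[[0.0, 0.0, 1.42, 0.0, 0.0, 0.0, -1], [0.0, 0.0, 3.45, 0.0, 0.0, 0.0, -1], [0.0, 0.0, 4.88, 0.0, 0.0, 0.0, -1], [0.0, 0.0, 5.59, 0.0, 0.0, 0.0, -1], [0.0, 0.0, 5.89, 0.0, 0.0, 0.0, -1]]
25 rows; end [462.4 -37.3  25. ]
```

View pics/s2.png

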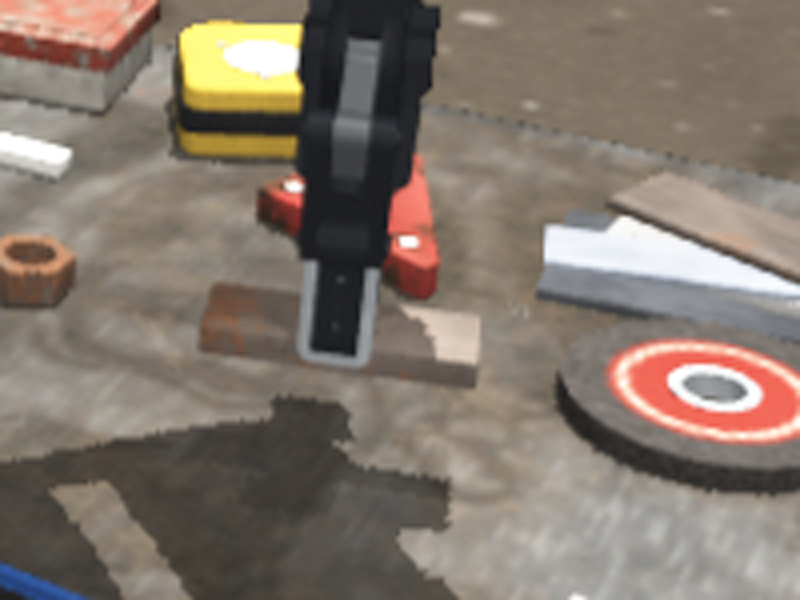

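The bar is held level, with the near finger at crop pixel (340,310). I carry it to the red tray.

>>> apply_moves:
  commands:
    - [0,0,-0.82,0,0,0,-1]
    - [0,0,-2.73,0,0,0,-1]
    - [0,0,-4.63,0,0,0,-1]
    - [0,0,-5.59,0,0,0,-1]
    - [0,0,-6.0,0,0,0,-1]

```text
time_s: 5.05
ee_pos: [554.5, -394.9, 111.4]
orientation: [[0.966, 0.259, 0.001], [0.259, -0.966, -0.001], [0.001, 0.002, -1.0]]
contact_force: [-0.3, 0.2, -2.6]
finger_gap: 0.351
```

>>> apply_moves:
  commands:
    - [0.01,-0.99,0.06,0,0,0.009,-1]
    - [0.03,-3.29,0.18,0,0,0.029,-1]
    - [0.07,-6.58,0.36,0,0,0.058,-1]
    - [0.1,-9.88,0.54,0,0,0.087,-1]
    - [0.14,-13.17,0.72,0,0,0.116,-1]

```text
time_s: 5.55
ee_pos: [519.6, -264.5, 101.0]
orientation: [[0.99, 0.144, -0.003], [0.144, -0.99, 0.002], [-0.002, -0.003, -1.0]]
contact_force: [0.9, 0.8, -2.7]
finger_gap: 0.347
```

>>> apply_moves:
  commands:
    - [-0.34,-3.27,0.18,0,0,0.028,-1]
    - [-0.69,-6.55,0.35,0,0,0.057,-1]
    - [-1.03,-9.82,0.53,0,0,0.086,-1]
    - [-1.38,-13.1,0.71,0,0,0.115,-1]
    - [-1.72,-16.37,0.89,0,0,0.144,-1]

```text
time_s: 6.05
ee_pos: [478.5, -105.2, 92.5]
orientation: [[1.0, 0.0, -0.002], [0.0, -1.0, 0.001], [-0.002, -0.001, -1.0]]
contact_force: [0.2, 0.2, -2.3]
finger_gap: 0.348
```

>>> apply_moves:
  commands:
    - [-0.82,-3.19,0.18,0,0,0.028,-1]
    - [-1.38,-5.42,0.3,0,0,0.049,-1]
    - [-1.67,-6.54,0.37,0,0,0.059,-1]
    - [-1.79,-7.02,0.39,0,0,0.063,-1]
    - [-1.79,-7.02,1.0,0,0,0.063,-1]

```text
time_s: 6.55
ee_pos: [462.2, -36.7, 83.8]
orientation: [[0.998, -0.06, 0.001], [-0.06, -0.998, -0.0], [0.001, 0.0, -1.0]]
contact_force: [-0.1, -0.1, -1.5]
finger_gap: 0.347
```

>>> apply_moves:
  commands:
    - [0,0,1.42,0,0,0,-1]
    - [0,0,3.45,0,0,0,-1]
    - [0,0,4.88,0,0,0,-1]
    - [0,0,5.59,0,0,0,-1]
    - [0,0,5.89,0,0,0,-1]

```text
time_s: 7.05
ee_pos: [461.8, -37.6, 23.9]
orientation: [[0.998, -0.062, -0.002], [-0.062, -0.998, 0.001], [-0.002, -0.0, -1.0]]
contact_force: [-0.6, 0.4, -2.1]
finger_gap: 0.341
```

```bash
python3 - <<'E'
from plan import *
save("top","t3.png",(160,270,360,420),4)
plan([((462.4,-37.3,8.5),-3.5,-1,10)])
E
```

```text
cmd [462.4 -37.3  25. ] meas [462.  -37.6  24.1] d [-0.4 -0.3 -0.9] t 7.1
[[0.0, 0.0, 0.23, 0.0, 0.0, 0.0, -1], [0.0, 0.0, 0.75, 0.0, 0.0, 0.0, -1], [0.0, 0.0, 1.28, 0.0, 0.0, 0.0, -1], [0.0, 0.0, 1.54, 0.0, 0.0, 0.0, -1], [0.0, 0.0, 1.65, 0.0, 0.0, 0.0, -1]]
5 rows; end [462.4 -37.3   8.5]
```

View pics/t3.png

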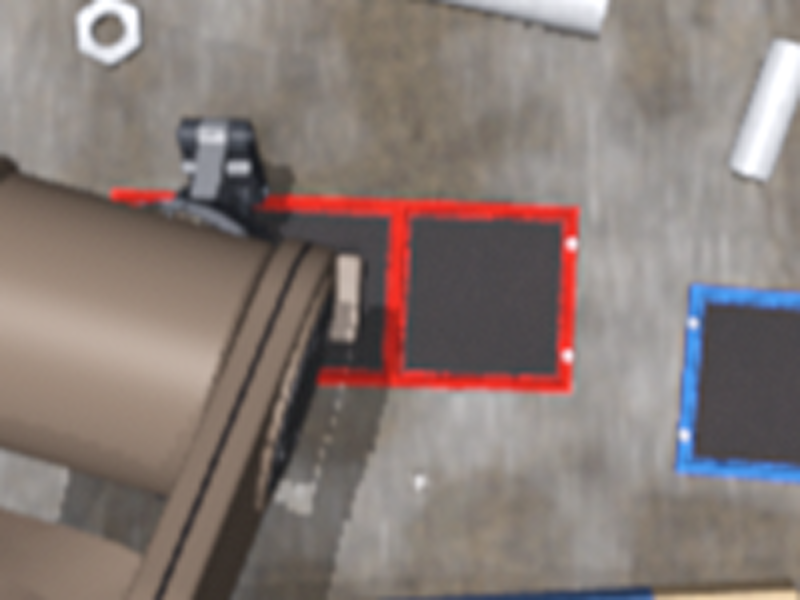

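The bar is over the pocket, parallel to it and centred: its end at crop (345,300) clears the rib at (395,300). I lower it.

>>> apply_moves:
  commands:
    - [0,0,0.23,0,0,0,-1]
    - [0,0,0.75,0,0,0,-1]
    - [0,0,1.28,0,0,0,-1]
    - [0,0,1.54,0,0,0,-1]
    - [0,0,1.65,0,0,0,-1]

```text
time_s: 7.6
ee_pos: [462.1, -37.2, 8.1]
orientation: [[0.998, -0.061, -0.001], [-0.061, -0.998, 0.0], [-0.001, -0.0, -1.0]]
contact_force: [0.5, 0.1, -3.2]
finger_gap: 0.345
```

>>> apply_moves:
  commands:
    - [0,0,0,0,0,0,-1]
    - [0,0,0.05,0,0,0,-1]

```text
time_s: 7.8
ee_pos: [462.6, -37.3, 8.2]
orientation: [[0.998, -0.061, 0.0], [-0.061, -0.998, -0.0], [0.0, 0.0, -1.0]]
contact_force: [0.7, -0.2, -2.9]
finger_gap: 0.344
```

>>> apply_moves:
  commands:
    - [0,0,0.03,0,0,0,-1]
    - [0,0,0.03,0,0,0,-1]
    - [0,0,0.03,0,0,0,-0.15]
    - [0,0,0.03,0,0,0,-0.15]
    - [0,0,0.03,0,0,0,-0.15]

```text
time_s: 8.3
ee_pos: [462.8, -37.4, 8.1]
orientation: [[0.998, -0.061, 0.001], [-0.061, -0.998, -0.0], [0.001, 0.0, -1.0]]
contact_force: [-0.4, 0.4, 0.3]
finger_gap: 0.423
```

```bash
python3 - <<'E'
from plan import *
p,R=load();p[2]-=.8;savep(p,R)
plan([((462.4,-37.3,45),-3.5,-.15,20),((462.4,-60,120),-3.5,1,35),((620.8,-256.5,100),-30,1,40),((620.8,-256.5,30),-30,1,30)])
E
```

```text
cmd [462.4 -37.3   7.7] meas [462.8 -37.4   8.1] d [ 0.4 -0.1  0.4] t 8.3
[[0.0, 0.0, -0.51, 0.0, 0.0, 0.0, -0.15], [0.0, 0.0, -1.69, 0.0, 0.0, 0.0, -0.15], [0.0, 0.0, -2.88, 0.0, 0.0, 0.0, -0.15], [0.0, 0.0, -3.47, 0.0, 0.0, 0.0, -0.15], [0.0, 0.0, -3.73, 0.0, 0.0, 0.0, -0.15]]
[[0.01, 0.21, -0.7, 0.0, 0.0, 0.0, 1], [0.04, 0.71, -2.34, 0.0, 0.0, 0.0, 1], [0.09, 1.42, -4.68, 0.0, 0.0, 0.0, 1], [0.12, 1.91, -6.33, 0.0, 0.0, 0.0, 1], [0.13, 2.16, -7.15, 0.0, 0.0, 0.0, 1]]
[[0.01, 0.11, -0.35, 0.0, 0.0, 0.0, 1], [0.72, 0.88, -0.26, 0.0, 0.0, 0.019, 1], [2.37, 2.7, -0.07, 0.0, 0.0, 0.064, 1], [4.73, 5.29, 0.21, 0.0, 0.0, 0.129, 1], [7.1, 7.88, 0.49, 0.0, 0.0, 0.193, 1]]
[[2.81, 2.09, 0.27, 0.0, 0.0, 0.064, 1], [5.63, 4.18, 0.55, 0.0, 0.0, 0.128, 1], [8.44, 6.26, 0.83, 0.0, 0.0, 0.193, 1], [10.41, 7.73, 1.02, 0.0, 0.0, 0.237, 1], [11.4, 8.46, 1.12, 0.0, 0.0, 0.26, 1]]
[[0.48, 0.19, 0.04, 0.0, 0.0, 0.01, 1], [0.48, 0.19, 0.7, 0.0, 0.0, 0.01, 1], [0.48, 0.19, 2.23, 0.0, 0.0, 0.01, 1], [0.48, 0.19, 4.42, 0.0, 0.0, 0.01, 1], [0.48, 0.19, 5.95, 0.0, 0.0, 0.01, 1]]
[[0.0, 0.0, 0.76, 0.0, 0.0, 0.0, 1], [0.0, 0.0, 1.09, 0.0, 0.0, 0.0, 1]]
27 rows; end [ 620.8 -256.5   30. ]
```

>>> apply_moves:
  commands:
    - [0,0,-0.51,0,0,0,-0.15]
    - [0,0,-1.69,0,0,0,-0.15]
    - [0,0,-2.88,0,0,0,-0.15]
    - [0,0,-3.47,0,0,0,-0.15]
    - [0,0,-3.73,0,0,0,-0.15]

```text
time_s: 8.8
ee_pos: [463.3, -37.5, 46.6]
orientation: [[0.998, -0.061, 0.003], [-0.061, -0.998, -0.001], [0.003, 0.001, -1.0]]
contact_force: [1.1, -0.0, 0.6]
finger_gap: 0.42
```

>>> apply_moves:
  commands:
    - [0.01,0.21,-0.7,0,0,0,1]
    - [0.04,0.71,-2.34,0,0,0,1]
    - [0.09,1.42,-4.68,0,0,0,1]
    - [0.12,1.91,-6.33,0,0,0,1]
    - [0.13,2.16,-7.15,0,0,0,1]

```text
time_s: 9.3
ee_pos: [463.2, -59.6, 118.4]
orientation: [[0.998, -0.061, 0.003], [-0.061, -0.998, -0.001], [0.003, 0.001, -1.0]]
contact_force: [0.6, 0.5, 0.2]
finger_gap: 1.001
```

>>> apply_moves:
  commands:
    - [0.01,0.11,-0.35,0,0,0,1]
    - [0.72,0.88,-0.26,0,0,0.019,1]
    - [2.37,2.7,-0.07,0,0,0.064,1]
    - [4.73,5.29,0.21,0,0,0.129,1]
    - [7.1,7.88,0.49,0,0,0.193,1]

```text
time_s: 9.8
ee_pos: [528.7, -142.6, 110.0]
orientation: [[0.967, -0.254, -0.002], [-0.254, -0.967, 0.001], [-0.002, -0.0, -1.0]]
contact_force: [0.5, -0.6, 0.4]
finger_gap: 1.0
```

>>> apply_moves:
  commands:
    - [2.81,2.09,0.27,0,0,0.064,1]
    - [5.63,4.18,0.55,0,0,0.128,1]
    - [8.44,6.26,0.83,0,0,0.193,1]
    - [10.41,7.73,1.02,0,0,0.237,1]
    - [11.4,8.46,1.12,0,0,0.26,1]

```text
time_s: 10.3
ee_pos: [617.9, -254.2, 98.2]
orientation: [[0.869, -0.494, -0.002], [-0.494, -0.869, 0.001], [-0.002, 0.0, -1.0]]
contact_force: [1.2, -0.2, -0.2]
finger_gap: 0.998
```

>>> apply_moves:
  commands:
    - [0.48,0.19,0.04,0,0,0.01,1]
    - [0.48,0.19,0.7,0,0,0.01,1]
    - [0.48,0.19,2.23,0,0,0.01,1]
    - [0.48,0.19,4.42,0,0,0.01,1]
    - [0.48,0.19,5.95,0,0,0.01,1]

```text
time_s: 10.8
ee_pos: [619.2, -254.7, 38.2]
orientation: [[0.866, -0.499, -0.003], [-0.499, -0.866, 0.002], [-0.004, -0.0, -1.0]]
contact_force: [-0.9, 0.0, -0.6]
finger_gap: 1.004
```

>>> apply_moves:
  commands:
    - [0,0,0.76,0,0,0,1]
    - [0,0,1.09,0,0,0,1]

```text
time_s: 11.0
ee_pos: [619.8, -255.5, 28.4]
orientation: [[0.866, -0.5, -0.002], [-0.5, -0.866, 0.001], [-0.003, -0.0, -1.0]]
contact_force: [-0.5, 0.5, 0.2]
finger_gap: 1.004
```

```bash
python3 - <<'E'
from plan import *
im=cv2.cvtColor(read_camera("scene"),cv2.COLOR_RGB2BGR);im2=cv2.cvtColor(read_camera("top"),cv2.COLOR_RGB2BGR)
a=cv2.resize(im[220:320,130:290],(400,250),interpolation=cv2.INTER_CUBIC)
b=cv2.resize(im[200:300,300:460],(400,250),interpolation=cv2.INTER_CUBIC)
c=cv2.resize(im2[300:400,165:325],(400,250),interpolation=cv2.INTER_CUBIC)
d=cv2.resize(im2[190:290,280:440],(400,250),interpolation=cv2.INTER_CUBIC)
cv2.imwrite("pics/c4.png",np.vstack([np.hstack([a,b]),np.hstack([c,d])]))
plan([((620.8,-256.5,6.5),-30,1,12),("hold",1,1)])
E
```

```text
cmd [ 620.8 -256.5   30. ] meas [ 620.7 -256.2   29.7] d [-0.1  0.2 -0.3] t 11.1
[[0.0, 0.0, 0.32, 0.0, 0.0, 0.0, 1], [0.0, 0.0, 1.07, 0.0, 0.0, 0.0, 1], [0.0, 0.0, 1.82, 0.0, 0.0, 0.0, 1], [0.0, 0.0, 2.19, 0.0, 0.0, 0.0, 1], [0.0, 0.0, 2.35, 0.0, 0.0, 0.0, 1]]
[[0.0, 0.0, 0.0, 0.0, 0.0, 0.0, 1]]
6 rows; end [ 620.8 -256.5    6.5]
```

View pics/c4.png

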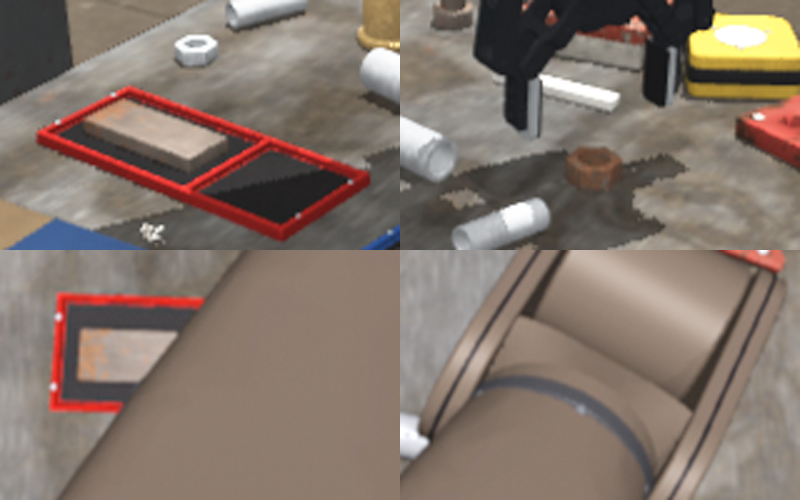

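The bar sits flat in the long pocket, clear of the rims (top-left tile). The open jaws straddle the rusty nut (top-right tile), so I go down on it.

>>> apply_moves:
  commands:
    - [0,0,0.32,0,0,0,1]
    - [0,0,1.07,0,0,0,1]
    - [0,0,1.82,0,0,0,1]
    - [0,0,2.19,0,0,0,1]
    - [0,0,2.35,0,0,0,1]

```text
time_s: 11.6
ee_pos: [620.3, -256.2, 5.5]
orientation: [[0.866, -0.5, -0.001], [-0.5, -0.866, 0.001], [-0.002, -0.0, -1.0]]
contact_force: [0.4, -1.3, -0.2]
finger_gap: 1.002
```

>>> apply_moves:
  commands:
    - [0,0,0,0,0,0,1]
    - [0,0,0,0,0,0,-1]
    - [0,0,0,0,0,0,-1]
    - [0,0,0,0,0,0,-1]
    - [0,0,0,0,0,0,-1]
  force: 50

```text
time_s: 12.1
ee_pos: [621.0, -256.6, 6.9]
orientation: [[0.866, -0.5, 0.001], [-0.5, -0.866, -0.0], [0.001, 0.0, -1.0]]
contact_force: [-1.3, 0.0, 21.9]
finger_gap: 0.335
```

>>> apply_moves:
  commands:
    - [0,0,0,0,0,0,-1]
    - [0,0,0,0,0,0,-1]
    - [0,0,0,0,0,0,-1]

```text
time_s: 12.4
ee_pos: [621.2, -256.7, 7.1]
orientation: [[0.866, -0.5, 0.001], [-0.5, -0.866, -0.001], [0.001, 0.0, -1.0]]
contact_force: [-0.3, -0.4, 3.3]
finger_gap: 0.323
```

```bash
python3 - <<'E'
from plan import *
plan([((620.8,-256.5,100),-30,-1,35),((456.8,-129.1,80),-3.5,-1,35),((456.8,-129.1,25),-3.5,-1,25)])
E
```

```text
cmd [ 620.8 -256.5    6.5] meas [ 621.2 -256.7    7.1] d [ 0.5 -0.3  0.6] t 12.4
[[0.0, 0.0, -0.88, 0.0, 0.0, 0.0, -1], [0.0, 0.0, -2.92, 0.0, 0.0, 0.0, -1], [0.0, 0.0, -5.84, 0.0, 0.0, 0.0, -1], [0.0, 0.0, -7.89, 0.0, 0.0, 0.0, -1], [0.0, 0.0, -8.91, 0.0, 0.0, 0.0, -1]]
[[0.0, 0.0, -0.44, 0.0, 0.0, 0.0, -1], [-0.99, -0.13, -0.34, 0.0, 0.0, -0.023, -1], [-3.31, -0.45, -0.11, 0.0, 0.0, -0.075, -1], [-6.63, -0.91, 0.21, 0.0, 0.0, -0.15, -1], [-9.95, -1.36, 0.53, 0.0, 0.0, -0.224, -1]]
[[-3.13, -1.19, 0.32, 0.0, 0.0, -0.075, -1], [-6.27, -2.37, 0.65, 0.0, 0.0, -0.149, -1], [-8.46, -3.19, 0.87, 0.0, 0.0, -0.202, -1], [-9.56, -3.61, 0.98, 0.0, 0.0, -0.228, -1], [-10.03, -3.78, 1.03, 0.0, 0.0, -0.239, -1]]
[[0.0, 0.0, 0.52, 0.0, 0.0, 0.0, -1], [0.0, 0.0, 1.72, 0.0, 0.0, 0.0, -1], [0.0, 0.0, 3.44, 0.0, 0.0, 0.0, -1], [0.0, 0.0, 4.64, 0.0, 0.0, 0.0, -1], [0.0, 0.0, 5.24, 0.0, 0.0, 0.0, -1]]
[[0.0, 0.0, 0.26, 0.0, 0.0, 0.0, -1]]
21 rows; end [ 456.8 -129.1   25. ]
```

>>> apply_moves:
  commands:
    - [0,0,-0.88,0,0,0,-1]
    - [0,0,-2.92,0,0,0,-1]
    - [0,0,-5.84,0,0,0,-1]
    - [0,0,-7.89,0,0,0,-1]
    - [0,0,-8.91,0,0,0,-1]

```text
time_s: 12.9
ee_pos: [621.7, -256.9, 98.3]
orientation: [[0.866, -0.5, 0.003], [-0.5, -0.866, -0.002], [0.003, 0.0, -1.0]]
contact_force: [0.2, 0.1, -0.7]
finger_gap: 0.326
```

>>> apply_moves:
  commands:
    - [0,0,-0.44,0,0,0,-1]
    - [-0.99,-0.13,-0.34,0,0,-0.023,-1]
    - [-3.31,-0.45,-0.11,0,0,-0.075,-1]
    - [-6.63,-0.91,0.21,0,0,-0.15,-1]
    - [-9.95,-1.36,0.53,0,0,-0.224,-1]

```text
time_s: 13.4
ee_pos: [538.8, -193.3, 88.0]
orientation: [[0.956, -0.292, -0.004], [-0.292, -0.956, 0.002], [-0.004, -0.001, -1.0]]
contact_force: [0.5, 0.2, -0.1]
finger_gap: 0.326
```

>>> apply_moves:
  commands:
    - [-3.13,-1.19,0.32,0,0,-0.075,-1]
    - [-6.27,-2.37,0.65,0,0,-0.149,-1]
    - [-8.46,-3.19,0.87,0,0,-0.202,-1]
    - [-9.56,-3.61,0.98,0,0,-0.228,-1]
    - [-10.03,-3.78,1.03,0,0,-0.239,-1]

```text
time_s: 13.9
ee_pos: [455.1, -128.0, 78.8]
orientation: [[0.998, -0.06, -0.002], [-0.06, -0.998, 0.001], [-0.002, -0.001, -1.0]]
contact_force: [-0.0, 0.5, -0.9]
finger_gap: 0.323
```

>>> apply_moves:
  commands:
    - [0,0,0.52,0,0,0,-1]
    - [0,0,1.72,0,0,0,-1]
    - [0,0,3.44,0,0,0,-1]
    - [0,0,4.64,0,0,0,-1]
    - [0,0,5.24,0,0,0,-1]

```text
time_s: 14.4
ee_pos: [456.1, -129.1, 25.6]
orientation: [[0.998, -0.061, -0.003], [-0.061, -0.998, 0.001], [-0.003, -0.001, -1.0]]
contact_force: [-0.7, 0.1, -0.0]
finger_gap: 0.325
```

>>> apply_moves:
  commands:
    - [0,0,0.26,0,0,0,-1]

```text
time_s: 14.5
ee_pos: [456.5, -129.1, 23.9]
orientation: [[0.998, -0.061, -0.002], [-0.061, -0.998, 0.001], [-0.002, -0.001, -1.0]]
contact_force: [0.1, 0.6, -0.7]
finger_gap: 0.328
```

```bash
python3 - <<'E'
from plan import *
im=cv2.cvtColor(read_camera("scene"),cv2.COLOR_RGB2BGR)
cv2.imwrite("pics/c5.png",cv2.resize(im[200:320,130:290],None,fx=4,fy=4,interpolation=cv2.INTER_CUBIC))
print(bot.state()["finger_gap"])
plan([((456.8,-129.1,9.6),-3.5,-1,10),("hold",1,-1)])
E
```

```text
0.32625130784560563
cmd [ 456.8 -129.1   25. ] meas [ 456.6 -129.2   24.1] d [-0.2 -0.  -0.9] t 14.55
[[0.0, 0.0, 0.21, 0.0, 0.0, 0.0, -1], [0.0, 0.0, 0.7, 0.0, 0.0, 0.0, -1], [0.0, 0.0, 1.19, 0.0, 0.0, 0.0, -1], [0.0, 0.0, 1.44, 0.0, 0.0, 0.0, -1], [0.0, 0.0, 1.54, 0.0, 0.0, 0.0, -1]]
[[0.0, 0.0, 0.0, 0.0, 0.0, 0.0, -1]]
6 rows; end [ 456.8 -129.1    9.6]
```

View pics/c5.png

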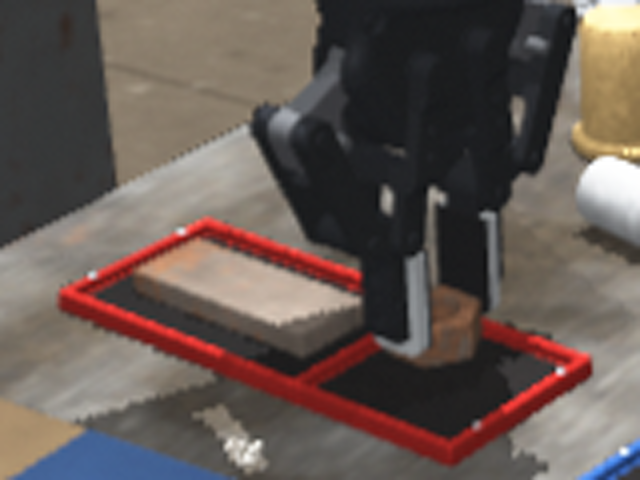

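The nut is held level over the square pocket, at crop (450,330). I lower and release it.

>>> apply_moves:
  commands:
    - [0,0,0.21,0,0,0,-1]
    - [0,0,0.7,0,0,0,-1]
    - [0,0,1.19,0,0,0,-1]
    - [0,0,1.44,0,0,0,-1]
    - [0,0,1.54,0,0,0,-1]

```text
time_s: 15.05
ee_pos: [456.7, -129.1, 10.0]
orientation: [[0.998, -0.061, -0.001], [-0.061, -0.998, 0.001], [-0.001, -0.001, -1.0]]
contact_force: [-3.5, 1.9, 10.0]
finger_gap: 0.324
```

>>> apply_moves:
  commands:
    - [0,0,0,0,0,0,-1]
    - [0,0,0,0,0,0,-1]

```text
time_s: 15.25
ee_pos: [456.7, -129.1, 10.1]
orientation: [[0.998, -0.061, -0.001], [-0.061, -0.998, 0.0], [-0.001, -0.0, -1.0]]
contact_force: [-2.5, 1.0, 6.3]
finger_gap: 0.322
```

Contact with the floor at TCP z 10.1, as expected (7.1 + 3). I release, lift and go to the nipple.

>>> apply_moves:
  commands:
    - [0,0,0,0,0,0,-0.1]
    - [0,0,0,0,0,0,-0.1]
    - [0,0,0,0,0,0,-0.1]

```text
time_s: 15.55
ee_pos: [456.9, -129.2, 9.5]
orientation: [[0.998, -0.061, 0.0], [-0.061, -0.998, -0.0], [0.0, 0.0, -1.0]]
contact_force: [-0.7, 0.4, 0.3]
finger_gap: 0.449
```

```bash
python3 - <<'E'
from plan import *
plan([((456.8,-129.1,55),-3.5,-.1,25),((582.3,-142.1,90),-14,1,40),((582.3,-142.1,45),-14,1,25)])
E
```

```text
cmd [ 456.8 -129.1    9.6] meas [ 456.9 -129.2    9.5] d [ 0.1 -0.  -0.1] t 15.55
[[0.0, 0.0, -0.62, 0.0, 0.0, 0.0, -0.1], [0.0, 0.0, -2.06, 0.0, 0.0, 0.0, -0.1], [0.0, 0.0, -3.51, 0.0, 0.0, 0.0, -0.1], [0.0, 0.0, -4.23, 0.0, 0.0, 0.0, -0.1], [0.0, 0.0, -4.54, 0.0, 0.0, 0.0, -0.1]]
[[0.9, 0.03, -0.25, 0.0, 0.0, 0.013, 1], [3.0, 0.12, -0.83, 0.0, 0.0, 0.044, 1], [6.0, 0.25, -1.66, 0.0, 0.0, 0.087, 1], [9.01, 0.38, -2.5, 0.0, 0.0, 0.131, 1], [11.11, 0.46, -3.08, 0.0, 0.0, 0.162, 1]]
[[1.04, -0.12, -0.29, 0.0, 0.0, 0.015, 1], [1.49, -0.17, -0.42, 0.0, 0.0, 0.021, 1], [1.49, -0.17, 0.2, 0.0, 0.0, 0.021, 1], [1.49, -0.17, 1.63, 0.0, 0.0, 0.021, 1], [1.49, -0.17, 3.06, 0.0, 0.0, 0.021, 1]]
[[0.0, 0.0, 0.72, 0.0, 0.0, 0.0, 1], [0.0, 0.0, 1.02, 0.0, 0.0, 0.0, 1]]
17 rows; end [ 582.3 -142.1   45. ]
```

>>> apply_moves:
  commands:
    - [0,0,-0.62,0,0,0,-0.1]
    - [0,0,-2.06,0,0,0,-0.1]
    - [0,0,-3.51,0,0,0,-0.1]
    - [0,0,-4.23,0,0,0,-0.1]
    - [0,0,-4.54,0,0,0,-0.1]

```text
time_s: 16.05
ee_pos: [457.4, -129.5, 56.1]
orientation: [[0.998, -0.061, 0.002], [-0.061, -0.998, -0.001], [0.002, 0.001, -1.0]]
contact_force: [-0.2, 0.4, 0.1]
finger_gap: 0.451
```

>>> apply_moves:
  commands:
    - [0.9,0.03,-0.25,0,0,0.013,1]
    - [3.0,0.12,-0.83,0,0,0.044,1]
    - [6.0,0.25,-1.66,0,0,0.087,1]
    - [9.01,0.38,-2.5,0,0,0.131,1]
    - [11.11,0.46,-3.08,0,0,0.162,1]

```text
time_s: 16.55
ee_pos: [569.6, -140.8, 85.9]
orientation: [[0.975, -0.223, 0.001], [-0.223, -0.975, -0.0], [0.001, 0.0, -1.0]]
contact_force: [0.5, -0.5, 0.1]
finger_gap: 0.997
```

>>> apply_moves:
  commands:
    - [1.04,-0.12,-0.29,0,0,0.015,1]
    - [1.49,-0.17,-0.42,0,0,0.021,1]
    - [1.49,-0.17,0.2,0,0,0.021,1]
    - [1.49,-0.17,1.63,0,0,0.021,1]
    - [1.49,-0.17,3.06,0,0,0.021,1]

```text
time_s: 17.05
ee_pos: [580.9, -141.8, 53.3]
orientation: [[0.97, -0.242, -0.002], [-0.242, -0.97, 0.001], [-0.002, -0.0, -1.0]]
contact_force: [-0.6, -0.4, 0.1]
finger_gap: 0.993
```

>>> apply_moves:
  commands:
    - [0,0,0.72,0,0,0,1]
    - [0,0,1.02,0,0,0,1]

```text
time_s: 17.25
ee_pos: [580.6, -141.6, 42.7]
orientation: [[0.97, -0.242, -0.004], [-0.242, -0.97, 0.002], [-0.004, -0.001, -1.0]]
contact_force: [-0.9, 0.1, -0.2]
finger_gap: 0.997
```

```bash
python3 - <<'E'
from plan import *
im=cv2.cvtColor(read_camera("scene"),cv2.COLOR_RGB2BGR)
cv2.imwrite("pics/c6.png",cv2.resize(im[180:330,130:390],None,fx=3,fy=3,interpolation=cv2.INTER_CUBIC))
plan([((582.3,-142.1,6.5),-14,1,15),("hold",2,1)])
E
```

```text
cmd [ 582.3 -142.1   45. ] meas [ 581.  -141.7   43.1] d [-1.3  0.4 -1.9] t 17.3
[[0.0, 0.0, 0.36, 0.0, 0.0, 0.0, 1], [0.0, 0.0, 1.2, 0.0, 0.0, 0.0, 1], [0.0, 0.0, 2.41, 0.0, 0.0, 0.0, 1], [0.0, 0.0, 3.25, 0.0, 0.0, 0.0, 1], [0.0, 0.0, 3.67, 0.0, 0.0, 0.0, 1]]
[[0.0, 0.0, 0.18, 0.0, 0.0, 0.0, 1], [0.0, 0.0, 0.18, 0.0, 0.0, 0.0, 1], [0.0, 0.0, 0.18, 0.0, 0.0, 0.0, 1]]
8 rows; end [ 582.3 -142.1    6.5]
```

View pics/c6.png

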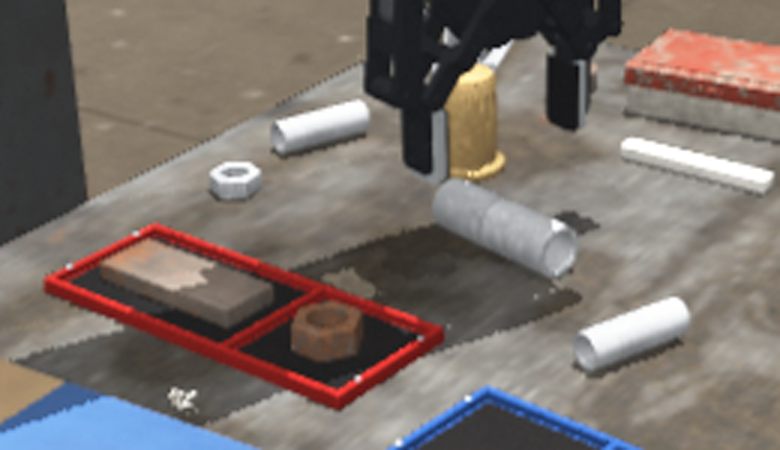

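The nut sits in its pocket at crop (330,332), and the nipple is undisturbed at crop (505,228) below the open jaws. I descend and grip with less force.

>>> apply_moves:
  commands:
    - [0,0,0.36,0,0,0,1]
    - [0,0,1.2,0,0,0,1]
    - [0,0,2.41,0,0,0,1]
    - [0,0,3.25,0,0,0,1]
    - [0,0,3.67,0,0,0,1]

```text
time_s: 17.8
ee_pos: [581.3, -141.7, 6.6]
orientation: [[0.97, -0.242, -0.002], [-0.242, -0.97, 0.001], [-0.002, -0.0, -1.0]]
contact_force: [-0.5, 0.0, -0.6]
finger_gap: 1.001
```

>>> apply_moves:
  commands:
    - [0,0,0.18,0,0,0,1]
    - [0,0,0.18,0,0,0,1]
    - [0,0,0.18,0,0,0,1]

```text
time_s: 18.1
ee_pos: [582.6, -142.3, 6.9]
orientation: [[0.97, -0.242, 0.001], [-0.242, -0.97, -0.0], [0.001, 0.0, -1.0]]
contact_force: [0.4, -0.1, -0.3]
finger_gap: 1.001
```

>>> apply_moves:
  commands:
    - [0,0,0,0,0,0,-1]
    - [0,0,0,0,0,0,-1]
    - [0,0,0,0,0,0,-1]
    - [0,0,0,0,0,0,-1]
    - [0,0,0,0,0,0,-1]
  force: 50

```text
time_s: 18.6
ee_pos: [582.6, -142.3, 7.0]
orientation: [[0.97, -0.242, 0.001], [-0.242, -0.97, -0.0], [0.001, 0.0, -1.0]]
contact_force: [-0.6, -0.3, 2.4]
finger_gap: 0.298
```

>>> apply_moves:
  commands:
    - [0,0,0,0,0,0,-1]
    - [0,0,0,0,0,0,-1]
    - [0,0,0,0,0,0,-1]

```text
time_s: 18.9
ee_pos: [582.6, -142.3, 6.9]
orientation: [[0.97, -0.242, 0.001], [-0.242, -0.97, -0.0], [0.001, 0.0, -1.0]]
contact_force: [0.0, 0.7, 2.9]
finger_gap: 0.29
```

```bash
python3 - <<'E'
from plan import *
plan([((582.3,-142.1,110),-14,-1,35),((408.9,-336.4,100),-6.3,-1,35),((408.9,-336.4,28),-6.3,-1,25)])
E
```

```text
cmd [ 582.3 -142.1    6.5] meas [ 582.6 -142.3    6.9] d [ 0.3 -0.2  0.4] t 18.9
[[0.0, 0.0, -0.97, 0.0, 0.0, 0.0, -1], [0.0, 0.0, -3.23, 0.0, 0.0, 0.0, -1], [0.0, 0.0, -6.47, 0.0, 0.0, 0.0, -1], [0.0, 0.0, -8.73, 0.0, 0.0, 0.0, -1], [0.0, 0.0, -9.86, 0.0, 0.0, 0.0, -1]]
[[0.0, 0.0, -0.49, 0.0, 0.0, 0.0, -1], [-0.44, 0.84, -0.45, 0.0, 0.0, -0.005, -1], [-1.48, 2.81, -0.37, 0.0, 0.0, -0.016, -1], [-2.96, 5.62, -0.24, 0.0, 0.0, -0.032, -1], [-4.44, 8.43, -0.12, 0.0, 0.0, -0.049, -1]]
[[-1.61, 2.73, 0.12, 0.0, 0.0, -0.016, -1], [-3.23, 5.46, 0.24, 0.0, 0.0, -0.033, -1], [-4.85, 8.2, 0.36, 0.0, 0.0, -0.049, -1], [-6.46, 10.93, 0.49, 0.0, 0.0, -0.065, -1], [-7.59, 12.85, 0.57, 0.0, 0.0, -0.077, -1]]
[[-0.64, 0.91, 0.04, 0.0, 0.0, -0.006, -1], [-0.91, 1.3, 0.06, 0.0, 0.0, -0.008, -1], [-0.91, 1.3, 0.74, 0.0, 0.0, -0.008, -1], [-0.91, 1.3, 2.31, 0.0, 0.0, -0.008, -1], [-0.91, 1.3, 4.56, 0.0, 0.0, -0.008, -1]]
[[0.0, 0.0, 1.58, 0.0, 0.0, 0.0, -1], [0.0, 0.0, 2.36, 0.0, 0.0, 0.0, -1], [0.0, 0.0, 2.7, 0.0, 0.0, 0.0, -1]]
23 rows; end [ 408.9 -336.4   28. ]
```

>>> apply_moves:
  commands:
    - [0,0,-0.97,0,0,0,-1]
    - [0,0,-3.23,0,0,0,-1]
    - [0,0,-6.47,0,0,0,-1]
    - [0,0,-8.73,0,0,0,-1]
    - [0,0,-9.86,0,0,0,-1]

```text
time_s: 19.4
ee_pos: [583.3, -142.5, 107.9]
orientation: [[0.97, -0.242, 0.003], [-0.242, -0.97, -0.001], [0.004, 0.001, -1.0]]
contact_force: [-0.5, 0.8, -0.9]
finger_gap: 0.298
```

>>> apply_moves:
  commands:
    - [0,0,-0.49,0,0,0,-1]
    - [-0.44,0.84,-0.45,0,0,-0.005,-1]
    - [-1.48,2.81,-0.37,0,0,-0.016,-1]
    - [-2.96,5.62,-0.24,0,0,-0.032,-1]
    - [-4.44,8.43,-0.12,0,0,-0.049,-1]

```text
time_s: 19.9
ee_pos: [516.6, -213.3, 104.1]
orientation: [[0.981, -0.192, -0.003], [-0.192, -0.981, 0.002], [-0.004, -0.001, -1.0]]
contact_force: [-0.4, -1.4, -1.7]
finger_gap: 0.298
```

>>> apply_moves:
  commands:
    - [-1.61,2.73,0.12,0,0,-0.016,-1]
    - [-3.23,5.46,0.24,0,0,-0.033,-1]
    - [-4.85,8.2,0.36,0,0,-0.049,-1]
    - [-6.46,10.93,0.49,0,0,-0.065,-1]
    - [-7.59,12.85,0.57,0,0,-0.077,-1]

```text
time_s: 20.4
ee_pos: [416.7, -325.0, 98.5]
orientation: [[0.993, -0.118, -0.003], [-0.118, -0.993, 0.003], [-0.003, -0.002, -1.0]]
contact_force: [1.2, 0.0, -1.1]
finger_gap: 0.295
```

>>> apply_moves:
  commands:
    - [-0.64,0.91,0.04,0,0,-0.006,-1]
    - [-0.91,1.3,0.06,0,0,-0.008,-1]
    - [-0.91,1.3,0.74,0,0,-0.008,-1]
    - [-0.91,1.3,2.31,0,0,-0.008,-1]
    - [-0.91,1.3,4.56,0,0,-0.008,-1]

```text
time_s: 20.9
ee_pos: [410.2, -336.3, 55.2]
orientation: [[0.994, -0.109, 0.002], [-0.109, -0.994, -0.002], [0.002, 0.002, -1.0]]
contact_force: [-0.2, -0.6, -0.0]
finger_gap: 0.297
```

>>> apply_moves:
  commands:
    - [0,0,1.58,0,0,0,-1]
    - [0,0,2.36,0,0,0,-1]
    - [0,0,2.7,0,0,0,-1]

```text
time_s: 21.2
ee_pos: [408.9, -335.2, 26.7]
orientation: [[0.994, -0.109, -0.001], [-0.109, -0.994, 0.002], [-0.002, -0.002, -1.0]]
contact_force: [-0.8, -0.1, -0.0]
finger_gap: 0.295
```

```bash
python3 - <<'E'
from plan import *
im=cv2.cvtColor(read_camera("scene"),cv2.COLOR_RGB2BGR);im2=cv2.cvtColor(read_camera("top"),cv2.COLOR_RGB2BGR)
a=cv2.resize(im[250:400,240:440],(400,300),interpolation=cv2.INTER_CUBIC)
c=cv2.resize(im2[300:450,300:500],(400,300),interpolation=cv2.INTER_CUBIC)
cv2.imwrite("pics/c7.png",np.hstack([a,c]))
print(bot.state()["finger_gap"])
plan([((408.9,-336.4,9.8),-6.3,-1,10)])
E
```

```text
0.29502794350136397
cmd [ 408.9 -336.4   28. ] meas [ 409.2 -336.    27.8] d [ 0.3  0.4 -0.2] t 21.3
[[0.0, 0.0, 0.25, 0.0, 0.0, 0.0, -1], [0.0, 0.0, 0.83, 0.0, 0.0, 0.0, -1], [0.0, 0.0, 1.41, 0.0, 0.0, 0.0, -1], [0.0, 0.0, 1.7, 0.0, 0.0, 0.0, -1], [0.0, 0.0, 1.82, 0.0, 0.0, 0.0, -1]]
5 rows; end [ 408.9 -336.4    9.8]
```

View pics/c7.png

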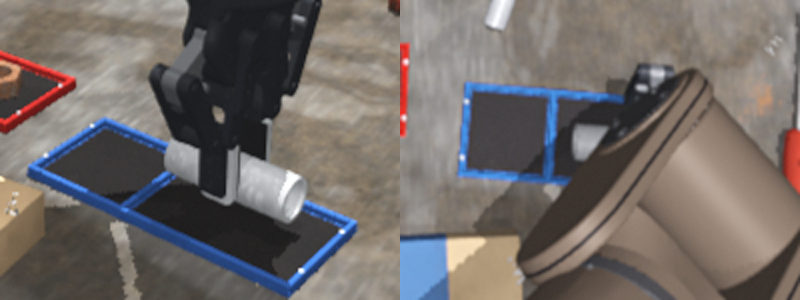

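The nipple is level, centred and aligned over the blue long pocket. I lower it.

>>> apply_moves:
  commands:
    - [0,0,0.25,0,0,0,-1]
    - [0,0,0.83,0,0,0,-1]
    - [0,0,1.41,0,0,0,-1]
    - [0,0,1.7,0,0,0,-1]
    - [0,0,1.82,0,0,0,-1]

```text
time_s: 21.8
ee_pos: [408.6, -336.1, 9.9]
orientation: [[0.994, -0.11, -0.001], [-0.11, -0.994, 0.001], [-0.001, -0.001, -1.0]]
contact_force: [-2.6, 3.0, 8.4]
finger_gap: 0.294
```

>>> apply_moves:
  commands:
    - [0,0,0,0,0,0,-1]
    - [0,0,0,0,0,0,-1]
    - [0,0,0,0,0,0,-1]

```text
time_s: 22.1
ee_pos: [408.9, -336.5, 9.9]
orientation: [[0.994, -0.11, 0.0], [-0.11, -0.994, -0.0], [0.0, 0.0, -1.0]]
contact_force: [-0.0, 1.3, 0.7]
finger_gap: 0.294
```

>>> apply_moves:
  commands:
    - [0,0,0,0,0,0,-0.35]
    - [0,0,0,0,0,0,-0.3]
    - [0,0,0,0,0,0,-0.25]
    - [0,0,0,0,0,0,-0.2]
    - [0,0,0,0,0,0,-0.2]

```text
time_s: 22.6
ee_pos: [408.9, -336.5, 9.8]
orientation: [[0.994, -0.11, 0.0], [-0.11, -0.994, -0.0], [0.0, 0.0, -1.0]]
contact_force: [0.2, -0.7, -0.2]
finger_gap: 0.398
```

```bash
python3 - <<'E'
from plan import *
plan([((408.9,-336.4,60),-6.3,-.2,20),((408.9,-336.4,130),-6.3,.6,35)])
E
```

```text
cmd [ 408.9 -336.4    9.8] meas [ 408.9 -336.5    9.8] d [ 0. -0. -0.] t 22.6
[[0.0, 0.0, -0.47, 0.0, 0.0, 0.0, -0.2], [0.0, 0.0, -1.57, 0.0, 0.0, 0.0, -0.2], [0.0, 0.0, -3.14, 0.0, 0.0, 0.0, -0.2], [0.0, 0.0, -4.23, 0.0, 0.0, 0.0, -0.2], [0.0, 0.0, -4.78, 0.0, 0.0, 0.0, -0.2]]
[[0.0, 0.0, -0.24, 0.0, 0.0, 0.0, -0.2], [0.0, 0.0, -1.19, 0.0, 0.0, 0.0, 0.6], [0.0, 0.0, -3.42, 0.0, 0.0, 0.0, 0.6], [0.0, 0.0, -5.65, 0.0, 0.0, 0.0, 0.6], [0.0, 0.0, -6.76, 0.0, 0.0, 0.0, 0.6]]
[[0.0, 0.0, -0.48, 0.0, 0.0, 0.0, 0.6]]
11 rows; end [ 408.9 -336.4  130. ]
```

>>> apply_moves:
  commands:
    - [0,0,-0.47,0,0,0,-0.2]
    - [0,0,-1.57,0,0,0,-0.2]
    - [0,0,-3.14,0,0,0,-0.2]
    - [0,0,-4.23,0,0,0,-0.2]
    - [0,0,-4.78,0,0,0,-0.2]

```text
time_s: 23.1
ee_pos: [409.7, -337.3, 59.7]
orientation: [[0.994, -0.11, 0.002], [-0.11, -0.994, -0.002], [0.002, 0.002, -1.0]]
contact_force: [0.9, 0.7, -0.4]
finger_gap: 0.397
```

>>> apply_moves:
  commands:
    - [0,0,-0.24,0,0,0,-0.2]
    - [0,0,-1.19,0,0,0,0.6]
    - [0,0,-3.42,0,0,0,0.6]
    - [0,0,-5.65,0,0,0,0.6]
    - [0,0,-6.76,0,0,0,0.6]

```text
time_s: 23.6
ee_pos: [409.5, -337.1, 127.3]
orientation: [[0.994, -0.11, 0.002], [-0.11, -0.994, -0.002], [0.002, 0.002, -1.0]]
contact_force: [-0.1, -0.9, -0.2]
finger_gap: 0.803
```

>>> apply_moves:
  commands:
    - [0,0,-0.48,0,0,0,0.6]

```text
time_s: 23.7
ee_pos: [409.3, -336.9, 131.4]
orientation: [[0.994, -0.11, 0.001], [-0.11, -0.994, -0.002], [0.002, 0.001, -1.0]]
contact_force: [-0.0, 0.4, 0.2]
finger_gap: 0.803
```

```bash
python3 - <<'E'
from plan import *
im=cv2.cvtColor(read_camera("scene"),cv2.COLOR_RGB2BGR)
cv2.imwrite("pics/c8.png",cv2.resize(im[180:400,130:430],None,fx=2.6,fy=2.6,interpolation=cv2.INTER_CUBIC))
plan([((658.3,-68.5,130),0,1,42),((658.3,-68.5,85),0,1,20)])
E
```

```text
cmd [ 408.9 -336.4  130. ] meas [ 409.3 -336.8  131.3] d [ 0.4 -0.4  1.2] t 23.75
[[0.71, -0.96, 0.0, 0.0, 0.0, -0.004, 1], [2.37, -3.19, 0.0, 0.0, 0.0, -0.012, 1], [4.75, -6.38, 0.0, 0.0, 0.0, -0.024, 1], [7.12, -9.58, 0.0, 0.0, 0.0, -0.036, 1], [9.5, -12.77, 0.0, 0.0, 0.0, -0.048, 1]]
[[2.52, -3.07, 0.0, 0.0, 0.0, -0.012, 1], [5.05, -6.15, 0.0, 0.0, 0.0, -0.024, 1], [7.57, -9.22, 0.0, 0.0, 0.0, -0.036, 1], [10.1, -12.3, 0.0, 0.0, 0.0, -0.048, 1], [11.87, -14.45, 0.0, 0.0, 0.0, -0.056, 1]]
[[0.94, -1.02, 0.0, 0.0, 0.0, -0.004, 1], [1.34, -1.46, 0.0, 0.0, 0.0, -0.006, 1], [1.34, -1.46, 0.42, 0.0, 0.0, -0.006, 1], [1.34, -1.46, 1.41, 0.0, 0.0, -0.006, 1], [1.34, -1.46, 2.81, 0.0, 0.0, -0.006, 1]]
[[0.0, 0.0, 0.99, 0.0, 0.0, 0.0, 1], [0.0, 0.0, 1.48, 0.0, 0.0, 0.0, 1], [0.0, 0.0, 1.69, 0.0, 0.0, 0.0, 1]]
18 rows; end [658.3 -68.5  85. ]
```

View pics/c8.png

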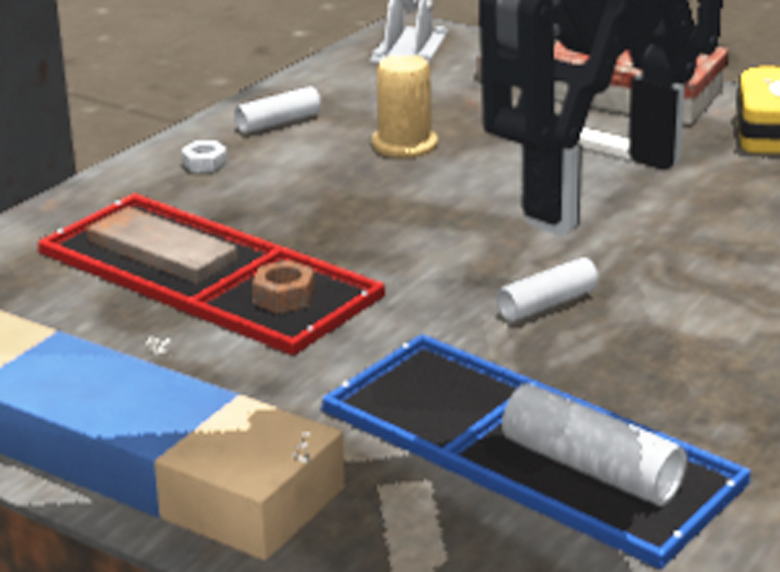

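The nipple lies in the blue pocket at crop (595,445). I'll check its clearance from the top camera once the arm is away. Next, the hose tail.

>>> apply_moves:
  commands:
    - [0.71,-0.96,0,0,0,-0.004,1]
    - [2.37,-3.19,0,0,0,-0.012,1]
    - [4.75,-6.38,0,0,0,-0.024,1]
    - [7.12,-9.58,0,0,0,-0.036,1]
    - [9.5,-12.77,0,0,0,-0.048,1]

```text
time_s: 24.25
ee_pos: [517.7, -217.6, 128.4]
orientation: [[0.998, -0.062, -0.002], [-0.062, -0.998, 0.002], [-0.002, -0.002, -1.0]]
contact_force: [0.7, -0.4, 0.6]
finger_gap: 0.999
```

>>> apply_moves:
  commands:
    - [2.52,-3.07,0,0,0,-0.012,1]
    - [5.05,-6.15,0,0,0,-0.024,1]
    - [7.57,-9.22,0,0,0,-0.036,1]
    - [10.1,-12.3,0,0,0,-0.048,1]
    - [11.87,-14.45,0,0,0,-0.056,1]

```text
time_s: 24.75
ee_pos: [645.3, -79.7, 128.0]
orientation: [[1.0, -0.004, -0.003], [-0.004, -1.0, 0.001], [-0.003, -0.001, -1.0]]
contact_force: [0.3, -0.8, -0.6]
finger_gap: 0.998
```

>>> apply_moves:
  commands:
    - [0.94,-1.02,0,0,0,-0.004,1]
    - [1.34,-1.46,0,0,0,-0.006,1]
    - [1.34,-1.46,0.42,0,0,-0.006,1]
    - [1.34,-1.46,1.41,0,0,-0.006,1]
    - [1.34,-1.46,2.81,0,0,-0.006,1]

```text
time_s: 25.25
ee_pos: [657.9, -69.7, 101.6]
orientation: [[1.0, -0.002, 0.001], [-0.002, -1.0, -0.0], [0.001, 0.0, -1.0]]
contact_force: [0.9, -0.0, 0.6]
finger_gap: 1.0
```

>>> apply_moves:
  commands:
    - [0,0,0.99,0,0,0,1]
    - [0,0,1.48,0,0,0,1]
    - [0,0,1.69,0,0,0,1]

```text
time_s: 25.55
ee_pos: [657.4, -68.8, 83.6]
orientation: [[1.0, -0.001, -0.002], [-0.001, -1.0, 0.001], [-0.002, -0.001, -1.0]]
contact_force: [0.2, -0.8, 1.0]
finger_gap: 1.002
```

```bash
python3 - <<'E'
from plan import *
im=cv2.cvtColor(read_camera("scene"),cv2.COLOR_RGB2BGR);im2=cv2.cvtColor(read_camera("top"),cv2.COLOR_RGB2BGR)
a=cv2.resize(im[140:290,200:400],(400,300),interpolation=cv2.INTER_CUBIC)
c=cv2.resize(im2[300:420,310:470],(400,300),interpolation=cv2.INTER_CUBIC)
cv2.imwrite("pics/c9.png",np.hstack([a,c]))
plan([((658.3,-68.5,18),0,1,18),("hold",2,1)])
E
```

```text
cmd [658.3 -68.5  85. ] meas [658.1 -68.7  84.7] d [-0.2 -0.2 -0.4] t 25.65
[[0.0, 0.0, 0.48, 0.0, 0.0, 0.0, 1], [0.0, 0.0, 1.6, 0.0, 0.0, 0.0, 1], [0.0, 0.0, 3.19, 0.0, 0.0, 0.0, 1], [0.0, 0.0, 4.79, 0.0, 0.0, 0.0, 1], [0.0, 0.0, 5.9, 0.0, 0.0, 0.0, 1]]
[[0.0, 0.0, 0.56, 0.0, 0.0, 0.0, 1], [0.0, 0.0, 0.8, 0.0, 0.0, 0.0, 1], [0.0, 0.0, 0.8, 0.0, 0.0, 0.0, 1], [0.0, 0.0, 0.8, 0.0, 0.0, 0.0, 1]]
9 rows; end [658.3 -68.5  18. ]
```

View pics/c9.png

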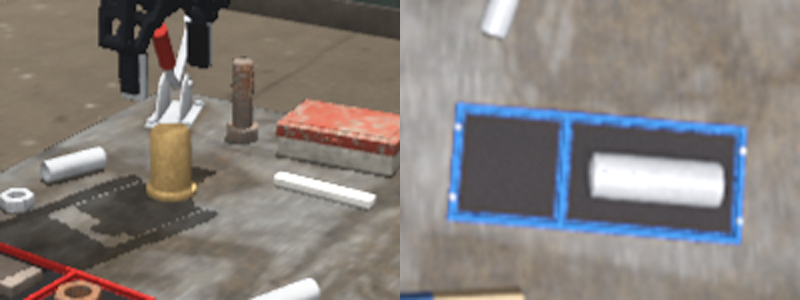

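The nipple lies straight and clear on all sides (right tile). The jaws straddle the tail, so I descend.

>>> apply_moves:
  commands:
    - [0,0,0.48,0,0,0,1]
    - [0,0,1.6,0,0,0,1]
    - [0,0,3.19,0,0,0,1]
    - [0,0,4.79,0,0,0,1]
    - [0,0,5.9,0,0,0,1]

```text
time_s: 26.15
ee_pos: [656.8, -68.1, 23.1]
orientation: [[1.0, 0.0, -0.003], [0.0, -1.0, 0.001], [-0.003, -0.001, -1.0]]
contact_force: [-0.7, 0.3, 0.3]
finger_gap: 1.0
```

>>> apply_moves:
  commands:
    - [0,0,0.56,0,0,0,1]
    - [0,0,0.8,0,0,0,1]
    - [0,0,0.8,0,0,0,1]
    - [0,0,0.8,0,0,0,1]

```text
time_s: 26.55
ee_pos: [658.9, -68.7, 18.7]
orientation: [[1.0, 0.0, 0.001], [0.0, -1.0, -0.0], [0.001, 0.0, -1.0]]
contact_force: [0.6, -0.2, 0.7]
finger_gap: 1.0
```

>>> apply_moves:
  commands:
    - [0,0,0,0,0,0,-0.1]
    - [0,0,0,0,0,0,-0.3]
    - [0,0,0,0,0,0,-1]
    - [0,0,0,0,0,0,-1]
    - [0,0,0,0,0,0,-1]
  force: 50

```text
time_s: 27.05
ee_pos: [658.9, -68.6, 18.8]
orientation: [[1.0, -0.0, 0.002], [-0.0, -1.0, -0.0], [0.002, 0.0, -1.0]]
contact_force: [0.4, 0.2, 2.6]
finger_gap: 0.377
```

>>> apply_moves:
  commands:
    - [0,0,0,0,0,0,-1]
    - [0,0,0,0,0,0,-1]
    - [0,0,0,0,0,0,-1]

```text
time_s: 27.35
ee_pos: [658.9, -68.7, 18.8]
orientation: [[1.0, -0.0, 0.001], [-0.0, -1.0, -0.0], [0.001, 0.0, -1.0]]
contact_force: [0.5, -0.4, 4.4]
finger_gap: 0.373
```

```bash
python3 - <<'E'
from plan import *
plan([((658.3,-68.5,115),0,-1,30),((419,-244.9,105),-6.3,-1,32),((419,-244.9,40),-6.3,-1,20)])
E
```

```text
cmd [658.3 -68.5  18. ] meas [658.9 -68.7  18.8] d [ 0.6 -0.1  0.7] t 27.35
[[0.0, 0.0, -0.69, 0.0, 0.0, 0.0, -1], [0.0, 0.0, -2.31, 0.0, 0.0, 0.0, -1], [0.0, 0.0, -4.62, 0.0, 0.0, 0.0, -1], [0.0, 0.0, -6.93, 0.0, 0.0, 0.0, -1], [0.0, 0.0, -8.54, 0.0, 0.0, 0.0, -1]]
[[0.0, 0.0, -0.81, 0.0, 0.0, 0.0, -1], [0.0, 0.0, -1.16, 0.0, 0.0, 0.0, -1], [-0.7, 0.52, -1.13, 0.0, 0.0, 0.003, -1], [-2.34, 1.73, -1.06, 0.0, 0.0, 0.011, -1], [-4.69, 3.46, -0.96, 0.0, 0.0, 0.022, -1]]
[[-2.31, 1.78, 0.1, 0.0, 0.0, 0.01, -1], [-4.61, 3.56, 0.19, 0.0, 0.0, 0.021, -1], [-6.92, 5.34, 0.29, 0.0, 0.0, 0.032, -1], [-9.23, 7.12, 0.39, 0.0, 0.0, 0.043, -1], [-11.54, 8.9, 0.49, 0.0, 0.0, 0.053, -1]]
[[-2.21, 1.9, 0.1, 0.0, 0.0, 0.011, -1], [-4.42, 3.8, 0.19, 0.0, 0.0, 0.022, -1], [-5.96, 5.13, 0.26, 0.0, 0.0, 0.03, -1], [-6.74, 5.79, 0.3, 0.0, 0.0, 0.033, -1], [-7.07, 6.08, 0.31, 0.0, 0.0, 0.035, -1]]
[[0.0, 0.0, 0.47, 0.0, 0.0, 0.0, -1], [0.0, 0.0, 1.55, 0.0, 0.0, 0.0, -1], [0.0, 0.0, 3.1, 0.0, 0.0, 0.0, -1], [0.0, 0.0, 4.65, 0.0, 0.0, 0.0, -1], [0.0, 0.0, 5.73, 0.0, 0.0, 0.0, -1]]
[[0.0, 0.0, 0.54, 0.0, 0.0, 0.0, -1], [0.0, 0.0, 0.77, 0.0, 0.0, 0.0, -1]]
27 rows; end [ 419.  -244.9   40. ]
```

>>> apply_moves:
  commands:
    - [0,0,-0.69,0,0,0,-1]
    - [0,0,-2.31,0,0,0,-1]
    - [0,0,-4.62,0,0,0,-1]
    - [0,0,-6.93,0,0,0,-1]
    - [0,0,-8.54,0,0,0,-1]

```text
time_s: 27.85
ee_pos: [658.4, -68.6, 105.4]
orientation: [[1.0, 0.0, 0.001], [0.0, -1.0, -0.0], [0.001, 0.0, -1.0]]
contact_force: [-0.8, -0.4, -2.5]
finger_gap: 0.374
```

>>> apply_moves:
  commands:
    - [0,0,-0.81,0,0,0,-1]
    - [0,0,-1.16,0,0,0,-1]
    - [-0.7,0.52,-1.13,0,0,0.003,-1]
    - [-2.34,1.73,-1.06,0,0,0.011,-1]
    - [-4.69,3.46,-0.96,0,0,0.022,-1]

```text
time_s: 28.35
ee_pos: [610.0, -102.9, 111.3]
orientation: [[1.0, -0.021, -0.002], [-0.021, -1.0, 0.001], [-0.002, -0.001, -1.0]]
contact_force: [0.1, 0.1, -2.4]
finger_gap: 0.377
```

>>> apply_moves:
  commands:
    - [-2.31,1.78,0.1,0,0,0.01,-1]
    - [-4.61,3.56,0.19,0,0,0.021,-1]
    - [-6.92,5.34,0.29,0,0,0.032,-1]
    - [-9.23,7.12,0.39,0,0,0.043,-1]
    - [-11.54,8.9,0.49,0,0,0.053,-1]

```text
time_s: 28.85
ee_pos: [491.5, -189.7, 106.5]
orientation: [[0.997, -0.075, -0.003], [-0.075, -0.997, 0.001], [-0.003, -0.001, -1.0]]
contact_force: [-0.0, -0.6, -2.4]
finger_gap: 0.377
```

>>> apply_moves:
  commands:
    - [-2.21,1.9,0.1,0,0,0.011,-1]
    - [-4.42,3.8,0.19,0,0,0.022,-1]
    - [-5.96,5.13,0.26,0,0,0.03,-1]
    - [-6.74,5.79,0.3,0,0,0.033,-1]
    - [-7.07,6.08,0.31,0,0,0.035,-1]

```text
time_s: 29.35
ee_pos: [417.7, -244.9, 104.1]
orientation: [[0.994, -0.111, -0.001], [-0.111, -0.994, 0.001], [-0.001, -0.001, -1.0]]
contact_force: [0.6, -0.0, -3.0]
finger_gap: 0.372
```

>>> apply_moves:
  commands:
    - [0,0,0.47,0,0,0,-1]
    - [0,0,1.55,0,0,0,-1]
    - [0,0,3.1,0,0,0,-1]
    - [0,0,4.65,0,0,0,-1]
    - [0,0,5.73,0,0,0,-1]

```text
time_s: 29.85
ee_pos: [418.8, -243.7, 45.7]
orientation: [[0.994, -0.108, -0.002], [-0.108, -0.994, 0.002], [-0.002, -0.002, -1.0]]
contact_force: [-0.6, 0.2, -3.7]
finger_gap: 0.371
```

>>> apply_moves:
  commands:
    - [0,0,0.54,0,0,0,-1]
    - [0,0,0.77,0,0,0,-1]

```text
time_s: 30.05
ee_pos: [418.9, -244.4, 39.1]
orientation: [[0.994, -0.109, -0.001], [-0.109, -0.994, 0.001], [-0.001, -0.001, -1.0]]
contact_force: [-0.3, -0.1, -2.8]
finger_gap: 0.376
```

```bash
python3 - <<'E'
from plan import *
im=cv2.cvtColor(read_camera("scene"),cv2.COLOR_RGB2BGR);im2=cv2.cvtColor(read_camera("top"),cv2.COLOR_RGB2BGR)
a=cv2.resize(im[240:390,230:430],(400,300),interpolation=cv2.INTER_CUBIC)
c=cv2.resize(im2[300:420,310:470],(400,300),interpolation=cv2.INTER_CUBIC)
cv2.imwrite("pics/c10.png",np.hstack([a,c]))
print(bot.state()["finger_gap"])
plan([((419,-244.9,21.3),-6.3,-1,10)])
E
```

```text
0.3727901390511105
cmd [ 419.  -244.9   40. ] meas [ 419.2 -244.9   40. ] d [ 0.2  0.  -0.1] t 30.15
[[0.0, 0.0, 0.26, 0.0, 0.0, 0.0, -1], [0.0, 0.0, 0.85, 0.0, 0.0, 0.0, -1], [0.0, 0.0, 1.45, 0.0, 0.0, 0.0, -1], [0.0, 0.0, 1.74, 0.0, 0.0, 0.0, -1], [0.0, 0.0, 1.87, 0.0, 0.0, 0.0, -1]]
5 rows; end [ 419.  -244.9   21.3]
```

View pics/c10.png

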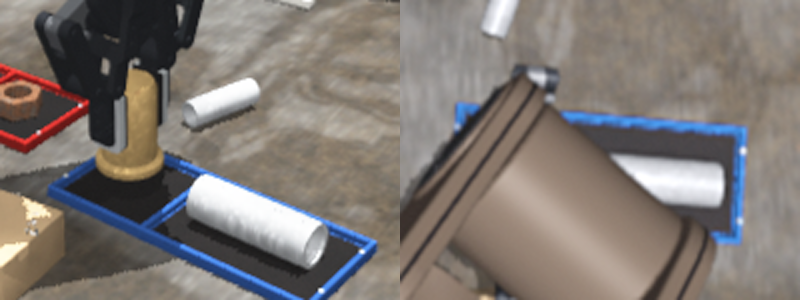

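The tail is upright over the square pocket, at left-tile pixel (130,165). I lower it.

>>> apply_moves:
  commands:
    - [0,0,0.26,0,0,0,-1]
    - [0,0,0.85,0,0,0,-1]
    - [0,0,1.45,0,0,0,-1]
    - [0,0,1.74,0,0,0,-1]
    - [0,0,1.87,0,0,0,-1]

```text
time_s: 30.65
ee_pos: [418.6, -244.6, 21.7]
orientation: [[0.994, -0.11, -0.002], [-0.11, -0.994, 0.002], [-0.002, -0.001, -1.0]]
contact_force: [-5.3, 3.2, 10.7]
finger_gap: 0.371
```

>>> apply_moves:
  commands:
    - [0,0,0,0,0,0,-1]
    - [0,0,0,0,0,0,-1]
    - [0,0,0,0,0,0,-1]

```text
time_s: 30.95
ee_pos: [418.8, -244.8, 21.7]
orientation: [[0.994, -0.11, -0.001], [-0.11, -0.994, 0.001], [-0.001, -0.0, -1.0]]
contact_force: [-3.1, 3.0, 6.1]
finger_gap: 0.37
```

It seats on the floor at z 21.7, against 21.8 expected. I release, lift and retreat.

>>> apply_moves:
  commands:
    - [0,0,0,0,0,0,-0.2]
    - [0,0,0,0,0,0,-0.1]
    - [0,0,0,0,0,0,0.1]
    - [0,0,0,0,0,0,0.2]
    - [0,0,0,0,0,0,0.2]

```text
time_s: 31.45
ee_pos: [419.2, -245.1, 21.4]
orientation: [[0.994, -0.11, 0.001], [-0.11, -0.994, -0.0], [0.001, 0.0, -1.0]]
contact_force: [-0.5, -0.1, -0.1]
finger_gap: 0.596
```

```bash
python3 - <<'E'
from plan import *
plan([((419,-244.9,150),-6.3,.2,25),((480,-450,220),-45,.2,40)])
E
```

```text
cmd [ 419.  -244.9   21.3] meas [ 419.2 -245.1   21.4] d [ 0.2 -0.2  0.1] t 31.45
[[0.0, 0.0, -0.62, 0.0, 0.0, 0.0, 0.2], [0.0, 0.0, -2.08, 0.0, 0.0, 0.0, 0.2], [0.0, 0.0, -4.15, 0.0, 0.0, 0.0, 0.2], [0.0, 0.0, -6.23, 0.0, 0.0, 0.0, 0.2], [0.0, 0.0, -8.3, 0.0, 0.0, 0.0, 0.2]]
[[0.0, 0.0, -2.08, 0.0, 0.0, 0.0, 0.2], [0.0, 0.0, -3.53, 0.0, 0.0, 0.0, 0.2], [0.0, 0.0, -4.26, 0.0, 0.0, 0.0, 0.2], [0.0, 0.0, -4.57, 0.0, 0.0, 0.0, 0.2], [0.4, 0.95, -4.91, 0.0, 0.0, 0.033, 0.2]]
[[1.02, 2.2, -0.79, 0.0, 0.0, 0.076, 0.2], [2.46, 5.33, -1.92, 0.0, 0.0, 0.185, 0.2], [3.91, 8.47, -3.04, 0.0, 0.0, 0.294, 0.2], [5.35, 11.6, -4.17, 0.0, 0.0, 0.403, 0.2], [6.8, 14.73, -5.3, 0.0, 0.0, 0.512, 0.2]]
[[1.96, 1.42, -0.79, 0.0, 0.0, 0.076, 0.2], [2.93, 2.13, -1.19, 0.0, 0.0, 0.114, 0.2], [3.35, 2.43, -1.36, 0.0, 0.0, 0.13, 0.2]]
18 rows; end [ 480. -450.  220.]
```

>>> apply_moves:
  commands:
    - [0,0,-0.62,0,0,0,0.2]
    - [0,0,-2.08,0,0,0,0.2]
    - [0,0,-4.15,0,0,0,0.2]
    - [0,0,-6.23,0,0,0,0.2]
    - [0,0,-8.3,0,0,0,0.2]

```text
time_s: 31.95
ee_pos: [419.0, -244.9, 105.5]
orientation: [[0.994, -0.11, 0.0], [-0.11, -0.994, -0.0], [0.0, 0.0, -1.0]]
contact_force: [0.2, -0.2, -0.2]
finger_gap: 0.596
```

>>> apply_moves:
  commands:
    - [0,0,-2.08,0,0,0,0.2]
    - [0,0,-3.53,0,0,0,0.2]
    - [0,0,-4.26,0,0,0,0.2]
    - [0,0,-4.57,0,0,0,0.2]
    - [0.4,0.95,-4.91,0,0,0.033,0.2]

```text
time_s: 32.45
ee_pos: [421.4, -253.9, 152.8]
orientation: [[0.99, -0.143, -0.001], [-0.143, -0.99, 0.001], [-0.001, -0.001, -1.0]]
contact_force: [-0.7, 0.2, -0.4]
finger_gap: 0.601
```

>>> apply_moves:
  commands:
    - [1.02,2.2,-0.79,0,0,0.076,0.2]
    - [2.46,5.33,-1.92,0,0,0.185,0.2]
    - [3.91,8.47,-3.04,0,0,0.294,0.2]
    - [5.35,11.6,-4.17,0,0,0.403,0.2]
    - [6.8,14.73,-5.3,0,0,0.512,0.2]

```text
time_s: 32.95
ee_pos: [468.2, -412.0, 205.4]
orientation: [[0.789, -0.614, -0.001], [-0.614, -0.789, 0.001], [-0.002, -0.0, -1.0]]
contact_force: [-0.4, -0.2, -0.2]
finger_gap: 0.6
```

>>> apply_moves:
  commands:
    - [1.96,1.42,-0.79,0,0,0.076,0.2]
    - [2.93,2.13,-1.19,0,0,0.114,0.2]
    - [3.35,2.43,-1.36,0,0,0.13,0.2]
    - [3.35,2.43,-1.36,0,0,0.13,0.2]
    - [3.35,2.43,-1.36,0,0,0.13,0.2]

```text
time_s: 33.45
ee_pos: [479.7, -449.3, 218.9]
orientation: [[0.708, -0.707, -0.001], [-0.707, -0.708, 0.002], [-0.002, -0.0, -1.0]]
contact_force: [-0.3, 0.6, -0.0]
finger_gap: 0.599
```

```bash
python3 - <<'E'
from h import *
save("scene","f_s.png",(130,140,450,400),2.4)
save("top","f_t.png",(160,100,480,410),1.9)
print(bot.state()["time_s"],bot.state()["contact_force"])
E
```

```text
33.55 [-0.1  0.3  0.5]
```

View pics/f_s.png

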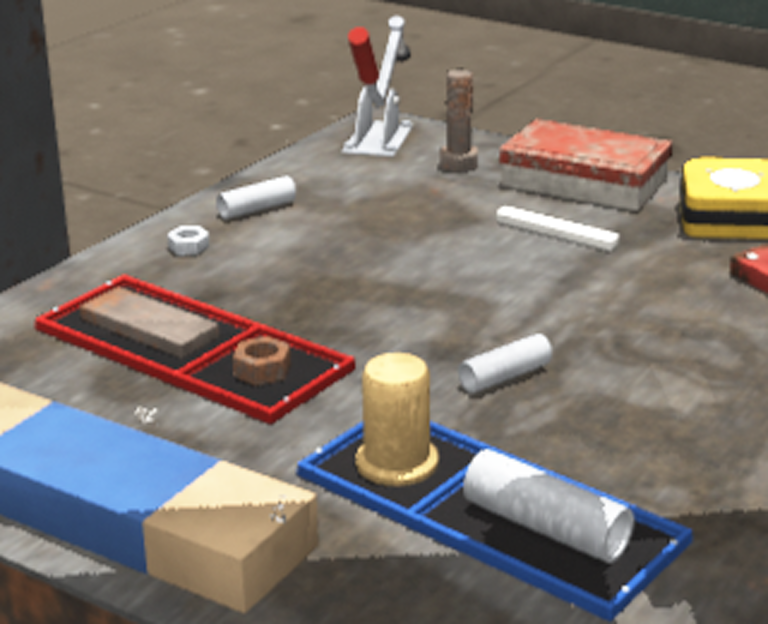

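View pics/f_t.png

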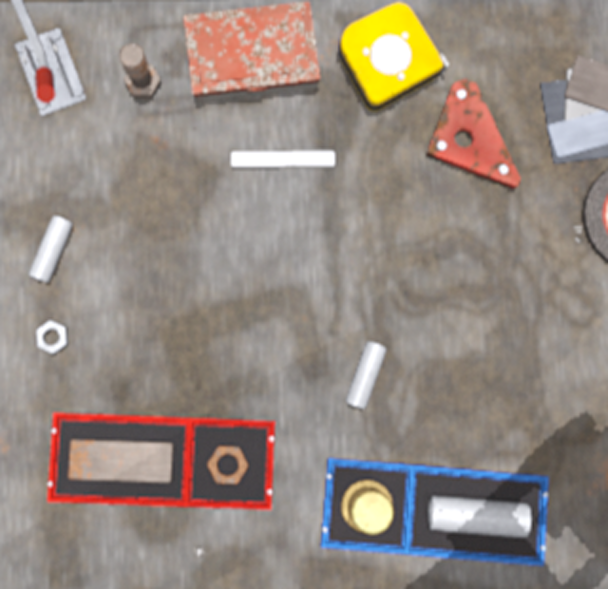

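All four parts sit inside their pockets with dark floor showing all round. The zinc nut, bolt and soapstone are where they were. I hand the job in.

```bash
python3 -c "
from rig import bot
print(bot.job_done(), bot.state()['time_s'])"
```

```text
the job is handed in; nothing more can be done
the job is handed in; nothing more can be done
```

I made up both kits in the order asked and handed the job in at about 34 s:
- **Red tray:** the lone flat bar is in the long pocket and the rusty nut in the square pocket.
- **Blue tray:** the largest pipe nipple is in the long pocket and the brass hose tail stands upright in the square pocket.

**Final checks:** pictures from both cameras show every part down on its pocket floor and clear of the rims. The nut, nipple and tail met the floor within 0.1 mm of the expected height. The bar showed no clear contact force before release, but its weight came off the gripper when it opened. The zinc nut, bolt, soapstone and the smaller nipples look unmoved.

**Disagreements:**
- Heights measured with both cameras read 0.6–2.4 mm above the stated ones, so I used the stated heights.
- The nipple looks a few millimetres off centre along its pocket in the top view, but it is clear of the rims.
- I judged clearances from the pictures and did not measure them again after placing.

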